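# Right the tipped utensil pot and put the utensils back in it

## Robot

A 7-joint arm with a two-finger parallel gripper is mounted at the origin on a cart in front of the work surface, level with it; the furniture and walls round the work are solid. World frame = base frame: x ahead of the robot, y to its left, z up, the work surface at z = 0. Lengths are in m, angles in rad, forces in N, time in s.
With the tool pointing down it reaches from about 0.35 to 0.9 m from the base axis. Payload 7.2 kg.
Tool frame: the origin (TCP) lies at the very end of the fingers, on their centre line; the grasp point (between the pads) lies 19 mm behind it; z points along the fingers, y is the line along which they close (so a half turn about z gives the same grasp; the last joint's range is limited). The gripper opens to 88 mm and grips with 3 to 60 N. Pads are 20 mm wide; open, the fingers measure 115 mm over their backs; the gripper's body (75 mm by 178 mm) begins 61 mm behind the grasp point.
Start: joints at [-0.068, 0.411, -0.013, 1.596, 0.006, 1.134, -0.082], TCP at [0.625, -0, 0.223] pointing down, gripper open.
Joint ranges: [-2.95, 2.95], [-0.29, 1.99], [-1.47, 1.44], [0.14, 2.54], [-1.03, 4.17], [0.13, 1.85], [-2.86, 2.86]. Speed limits (rad/s): [2.39, 2.39, 3.01, 3.01, 3.14, 3.14, 3.14].

## Interface

Orientations are given as a rotation vector (axis times angle).
In Python, from plant import env gives the robot as it stands.
- The arm moves only by the tool arm_command, never from a script. Its argument "steps" is a list of rows, each an object with "slide": the shift along the world's x, y, z normalised to -1 to 1, where 1 is 25 mm, a list of three; "turn": the turn, a rotation vector about the world's x, y, z normalised to -1 to 1, where 1 is 4 degrees, a list of three; "hand": the opening, from 0 (shut) to 1 (fully open). A call has 1 to 10 rows; each row shifts and turns the commanded pose from where the row before left it; what a row does not reach is not made up. A row lasts 1/12 s, in which the tool goes at most 41.7 mm and 7.16 degrees, less where a joint would pass 70% of its speed; a pose out of reach is approached as far as the arm can. A call with a number of a shift or a turn outside -1 to 1 is refused whole. A call with a gripper value outside its range is refused whole. The fingers move at their own pace and stop on an object; the grip force is fixed at half the most. Time passes only in rows, so rows that do not move let the fingers close. It gives the time, the measured TCP pose, the force, the opening and the grip force at its end, in the units of the state.
- env.get_state(): the state, without advancing time (a new reading comes with each control period).
- env.camera(name): name is "scene" or "side" or "wrist"; returns the picture (400x640x3 uint8, red, green, blue); there is no depth.
- env.camera_params(name): a dict with "mtx" (3x3 intrinsics, pixels), "R" (3x3) and "t" (3): a world point X has camera coordinates R X + t. Camera axes: x right, y down, z forward; pixel columns grow to the right and rows downward; lengths in m; the calibration is good to about 2 mm. A picture is of the moment at which its call begins: read the wrist's pose just before it. camera_params takes no time and is no camera call; for the wrist camera it gives the pose at the moment of the call.
- env.close_job(): hands the job in; it is judged then, once.
The state is a dict: "time_s": time; "qpos": joint angles; "dq": joint speeds; "tau": joint torques, N m; "eef_pos": TCP position; "eef_rot": TCP orientation; "force": force on the tool from outside, world axes, zero at the start; "moment": the same for the moment, N m; "opening": finger opening in m; "grip_force": force on a finger pad.
Only numpy, scipy, OpenCV 4.12 (cv2) and the standard library are available. Lean on these libraries where they do the work, as an engineer would, in place of code of your own. Each camera call takes 0.05 s, during which the arm holds its last target. There are 200 camera calls.

## Task

The square utensil pot has tipped over. First stand it upright on the wooden tray, in the middle of the empty place between the drinking glass and the spice jar, then put the peeler and the serving spoon back into it, handle down with their heads sticking up. Do not shift or knock over the glass or the jar, and leave the pot standing in its place.

Things in the scene. Friction and masses are not known exactly. Their poses are not given: they have to be found in the camera images.
- pot: open square pot of white ceramic with a thin grey line round it just below the mouth, 62 x 62 mm outside, 85 mm tall, walls 4 mm (54 mm square inside), floor 4 to 5 mm thick, 0.35 kg. Origin: centre of its underside; z runs from the underside to the open mouth. It starts lying flat on one side with the mouth pointing to the robot's right and partly towards the robot
- pot_mouth (a point): centre of the pot's open mouth, 85 mm from its origin along its z
- peeler: vegetable peeler, 170 mm long, lying flat. Origin: under its middle; x points along it from the handle to the blade, z up as it lies. Dark green handle from x = -85 to +20 mm, up to 24 mm wide and 17 mm high; thin steel blade 14 mm wide and 6 mm high from there to x = +85. 0.08 kg
- peeler_butt (a point): butt of the peeler's handle, at x = -83, z = 8.5 mm of the peeler
- spoon: serving spoon, 208 mm long, lying flat. Origin: on its underside, 108 mm from the butt; x points along it from the handle to the bowl, z up as it lies. Round wooden handle 20 mm thick from x = -100 to 0 mm, with a rounded butt to x = -108 mm, its axis at z = 10 mm, then a thin steel neck (6 mm) and a round steel bowl of 52 mm diameter and 14 mm height at the end. 0.08 kg
- spoon_butt (a point): butt of the spoon's handle, at x = -106, z = 10 mm of the spoon
- tray: low wooden tray, fixed, 330 x 120 mm, top 10 mm above the worktop, with 18 mm high lips across its two ends. Origin: centre of its underside; x along its length (roughly away from the robot)
- tray_gap (a point): on the tray's top, the middle of the empty place, 120 mm along the tray from the centre of each neighbour
- tumbler: clear drinking glass, 81 mm wide and 102 mm tall, standing near one end of the tray. Origin: centre of its underside, z up
- spice_jar: spice jar, 41 mm thick and 105 mm tall, standing near the other end of the tray. Origin: centre of its underside, z up
Things that resemble listed ones, but are neither listed nor needed, are in the scene too. Leave any red look-alike of the tumbler alone.

How it is judged:
By the outcome, as a careful person would: the job done as asked, in the order asked, and still so for the second after the job is handed in, with the robot touching nothing.
It also fails if it takes over 72 s, if anything falls off the work surface, if the arm or the gripper's body presses on something with over 40 N, if the wrist force passes 120 N, or if a joint passes its speed limit or range.

## Working session

There is one attempt and no reset: what is moved stays moved. The work goes in short steps, Python scripts to look and compute and a tool call to move; the robot and the scene stay as the last step left them, time stands still between calls to the robot, and variables do not carry over. Pictures are saved under pics/ and viewed, at most 10 in all, crops included, and the job is handed in when it is done.

Besides the shell and the picture viewer there is one more tool, called after "Call:" as a command line: name --argument value ..., lists and objects as JSON in quotes. arm_command: Moves the arm, as the interface text tells. Its arguments: {"type":"object","properties":{"steps":{"type":"array"}},"required":["steps"]}

```bash
ls; mkdir -p pics; python3 - <<'E'
from plant import env
import cv2
for n in ("scene","side"):
    p=env.camera(n); cv2.imwrite(f"pics/{n}0.png",p[:,:,::-1])
    c=env.camera_params(n); print(n,c)
print(env.get_state())
E
```

```text
pics
scene {'mtx': array([[382.81510866,   0.        , 320.3512774 ],
       [  0.        , 382.81510866, 196.89338948],
       [  0.        ,   0.        ,   1.        ]]), 'R': array([[-0.51513504, -0.85698526, -0.01456545],
       [-0.61857988,  0.3834849 , -0.68578295],
       [ 0.59329151, -0.34426094, -0.72766035]]), 't': array([0.28624524, 0.40461065, 0.5439822 ])}
side {'mtx': array([[390.9001444 ,   0.        , 314.77019751],
       [  0.        , 390.9001444 , 199.57361804],
       [  0.        ,   0.        ,   1.        ]]), 'R': array([[-0.87548312, -0.48309533, -0.0121744 ],
       [-0.32045624,  0.59923096, -0.73364164],
       [ 0.36171413, -0.63838951, -0.6794275 ]]), 't': array([0.50268408, 0.23966493, 0.73459771])}
{'time_s': 0.1, 'qpos': array([-0.06817634,  0.41184757, -0.01270779,  1.59693896,  0.00559355,
        1.13432683, -0.08221642]), 'dq': array([ 0.00012411, -0.0001008 ,  0.00098734, -0.00283436, -0.00049277,
       -0.00066355, -0.00104742]), 'tau': array([ 1.90722414e-03, -5.89100254e+01,  6.43606726e-01, -2.91709310e+01,
       -5.37973386e-02,  1.45046425e-02,  7.40053088e-05]), 'eef_pos': array([ 6.24541372e-01, -5.40870761e-05,  2.21884729e-01]), 'eef_rot': array([-2.22077572e+00, -2.22072555e+00,  1.75721312e-03]), 'force': array([ 0.31380522,  0.84651114, -0.17770273]), 'moment': array([-0.00340246, -0.02582751, -0.04871913]), 'grip_force': 0.0, 'opening': 0.08800050577503096}
```

View pics/scene0.png

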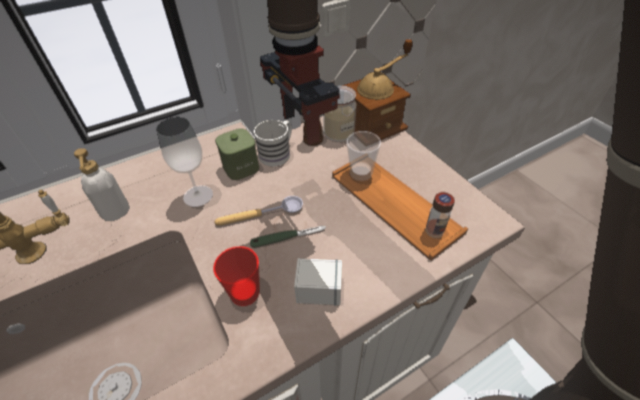

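View pics/side0.png

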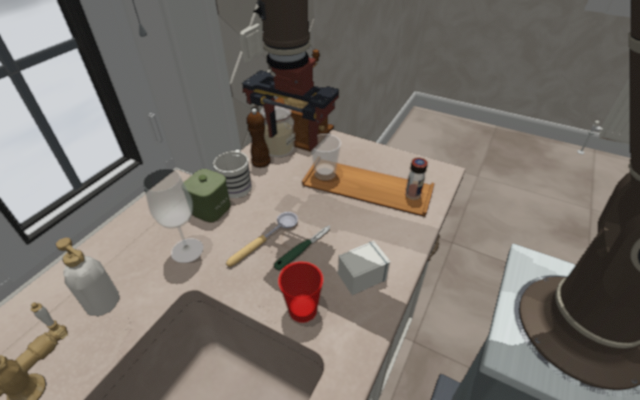

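The scene view shows the pot at (318,281) with the mouth to the right, the peeler at (287,238), the spoon from (217,220) to (291,205), and the tray with the glass at (363,157) and the jar at (441,215). The red tumbler at (239,277) is the look-alike to leave alone. In the side view the pot is at (362,268), the spoon (258,240), the peeler (303,247), the glass (326,158) and the jar (417,178).

Next I'll measure these, with the wrist view added.

```bash
cat > h.py <<'E'
import numpy as np, cv2
from plant import env
def cam(n):
    c=env.camera_params(n); return c["mtx"],c["R"],c["t"]
def ray(c,uv,z):
    K,R,t=c; uv=np.atleast_2d(np.float64(uv)); o=-R.T@t
    d=np.c_[uv,np.ones(len(uv))]@np.linalg.inv(K).T@R
    return o+d*((z-o[2])/d[:,2])[:,None]
def proj(c,X):
    K,R,t=c; p=(np.atleast_2d(X)@R.T+t)@K.T; return p[:,:2]/p[:,2:]
def tri(c1,u1,c2,u2):
    P=[K@np.c_[R,t] for K,R,t in (c1,c2)]
    X=cv2.triangulatePoints(P[0],P[1],np.float64(u1).reshape(2,1),np.float64(u2).reshape(2,1)).ravel(); return X[:3]/X[3]
def big(m):
    c,_=cv2.findContours(m.astype(np.uint8),cv2.RETR_EXTERNAL,cv2.CHAIN_APPROX_NONE); return max(c,key=cv2.contourArea)[:,0]
E
python3 - <<'E'
from h import *
for n in ("scene","side"):
    K,R,t=cam(n); print(n,-R.T@t)
c=cam("wrist"); w=env.camera("wrist"); cv2.imwrite("pics/w0raw.png",w[:,:,::-1]); np.savez("w0.npz",*c)
print("wrist",-c[1].T@c[2],c[1][2])
s=cv2.imread("pics/scene0.png"); d=cv2.imread("pics/side0.png")
a=cv2.resize(s[185:315,200:360],(400,325),interpolation=cv2.INTER_CUBIC); b=cv2.resize(d[195:325,220:380],(400,325),interpolation=cv2.INTER_CUBIC)
e=cv2.resize(w[:,:,::-1],(440,275)); e=cv2.copyMakeBorder(e,0,0,0,360,0)
cv2.imwrite("pics/comp0.png",np.vstack([np.hstack([a,b]),e]))
cs=cam("scene");cd=cam("side")
print("pot c",tri(cs,(318,281),cd,(362,268)),"spoon bowl",ray(cs,(291,205),.01),ray(cd,(288,220),.01),"butt",ray(cs,(217,220),.01),ray(cd,(230,262),.01))
print("jar",ray(cs,(437,234),.01),ray(cd,(415,192),.01),"tum",ray(cs,(362,177),.01),ray(cd,(325,174),.01))
E
```

```text
scene [0.07499894 0.2774177  0.67747865]
side [0.25117918 0.56818916 0.68105393]
wrist [0.62378626 0.07739428 0.38272922] [-0.00244223 -0.28106427 -0.95968584]
pot c [0.41335849 0.09034406 0.02933581] spoon bowl [[0.63315313 0.03383831 0.01      ]] [[0.63019309 0.03092592 0.01      ]] butt [[0.68132983 0.19912349 0.01      ]] [[0.67411719 0.19804684 0.01      ]]
jar [[ 0.38957881 -0.19752663  0.01      ]] [[ 0.39520505 -0.20882804  0.01      ]] tum [[ 0.62294142 -0.16277623  0.01      ]] [[ 0.63333007 -0.16498912  0.01      ]]
```

View pics/comp0.png

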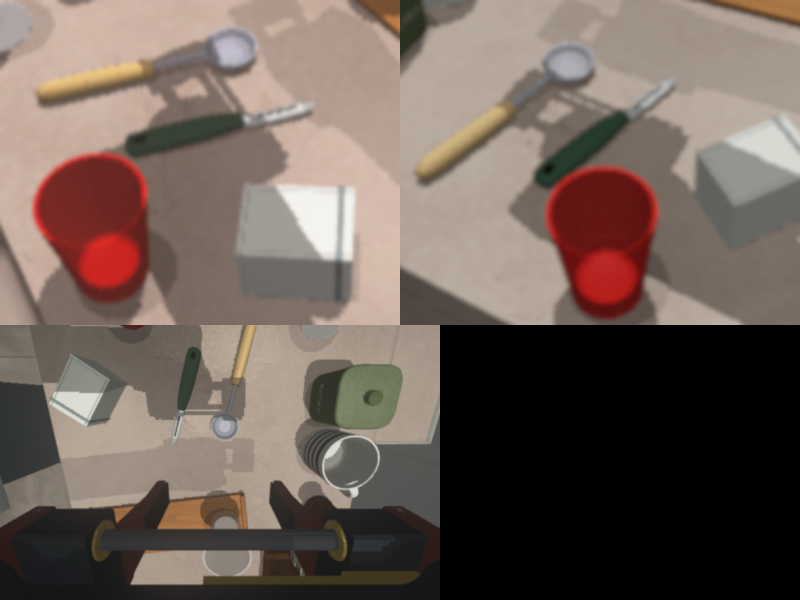

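The composite confirms it. The white pot is on its side with the grey line and mouth towards −y, partly −x. Peeler and spoon handles point to +y with their heads to −y, and the red tumbler is beside the pot. Now I'll move the wrist camera over the pot and utensils.

Call:
arm_command --steps '[{"slide": [-0.6,0.9,0.3],"turn": [0,0,0],"hand": 1},{"slide": [-0.6,0.9,0.3],"turn": [0,0,0],"hand": 1},{"slide": [-0.6,0.9,0.3],"turn": [0,0,0],"hand": 1},{"slide": [-0.6,0.9,0.3],"turn": [0,0,0],"hand": 1},{"slide": [-0.6,0.9,0.3],"turn": [0,0,0],"hand": 1},{"slide": [-0.6,0.9,0.3],"turn": [0,0,0],"hand": 1},{"slide": [0,0,0],"turn": [0,0,0],"hand": 1},{"slide": [0,0,0],"turn": [0,0,0],"hand": 1}]'

```text
time_s: 0.82
eef_pos: [0.5345, 0.1365, 0.2682]
eef_rot: [2.218, 2.225, 0.002]
force: [0.5, -0.1, -0.5]
opening: 0.0879
grip_force: 0.0
```

```bash
cat >> h.py <<'E'
def snap(name):
    c=cam("wrist"); w=env.camera("wrist"); cv2.imwrite(f"pics/{name}.png",w[:,:,::-1]); np.savez(name+".npz",K=c[0],R=c[1],t=c[2]); return c,w
E
python3 - <<'E'
from h import *
c,w=snap("w1"); print(-c[1].T@c[2],c[0][0,0])
s=env.get_state(); print(s["qpos"].round(3),s["eef_pos"].round(4),s["eef_rot"].round(3))
E
```

```text
[0.53307648 0.21386012 0.42900427] 295.501128085792
[-0.269  0.253 -0.081  1.712  0.022  1.177 -0.355] [0.535  0.1349 0.2677] [ 2.22   2.222 -0.   ]
```

View pics/w1.png

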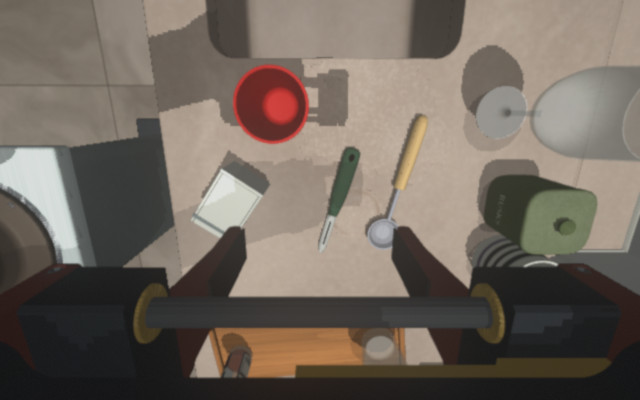

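The wrist view shows the pot's top face with corners near (218,168), (262,200), (233,238) and (192,212), with the grey line along the lower edge. The peeler runs from (352,148) to (321,249), and the spoon from (421,117) to its bowl at (381,233). The red look-alike is at (271,104).

```bash
python3 - <<'E'
from h import *
z=np.load("w1.npz"); c=(z["K"],z["R"],z["t"]); w=cv2.imread("pics/w1.png"); hsv=cv2.cvtColor(w,cv2.COLOR_BGR2HSV)
H,S,V=[hsv[:,:,i].astype(int) for i in range(3)]
roi=np.zeros(H.shape,bool); roi[90:270,300:450]=1
def line(m,zz,name):
    k=big(m); P=ray(c,k,zz)[:,:2]; vx,vy,x0,y0=cv2.fitLine(P.astype(np.float32),cv2.DIST_L2,0,.001,.001).ravel()
    d=np.array([vx,vy]); d*=-np.sign(d[1]); s=(P-[x0,y0])@d; n=(P-[x0,y0])@[-d[1],d[0]]
    print(name,"butt",(np.array([x0,y0])+d*s.min()).round(4),"end",(np.array([x0,y0])+d*s.max()).round(4),"len",s.max()-s.min(),"wid",n.max()-n.min(),"ang",np.degrees(np.arctan2(d[1],d[0])))
line(roi&(H>40)&(H<95)&(S>60)&(V<110),.0085,"peeler handle")
line(roi&(H>12)&(H<28)&(S>95)&(V>120),.010,"spoon handle")
g=cv2.cvtColor(w,cv2.COLOR_BGR2GRAY)
m=np.zeros(H.shape,bool); m[140:260,180:280]=1
k=big(m&(S<45)&(V>160)); hull=cv2.convexHull(k); r=cv2.minAreaRect(ray(c,k,.062)[:,:2].astype(np.float32)*1000); print("pot top bright",r,cv2.boxPoints(r))
crop=cv2.resize(w[145:250,180:285],(590,590),interpolation=cv2.INTER_CUBIC)
cv2.imwrite("pics/potcrop.png",crop)
E
```

```text
Traceback (most recent call last):
  File "h.py", line 15, in big
    c,_=cv2.findContours(m.astype(np.uint8),cv2.RETR_EXTERNAL,cv2.CHAIN_APPROX_NONE); return max(c,key=cv2.contourArea)[:,0]
                                                                                             ~~~^^^^^^^^^^^^^^^^^^^^^^^
ValueError: max() iterable argument is empty
```

```bash
python3 - <<'E'
from h import *
z=np.load("w1.npz"); c=(z["K"],z["R"],z["t"]); w=cv2.imread("pics/w1.png"); hsv=cv2.cvtColor(w,cv2.COLOR_BGR2HSV)
H,S,V=[hsv[:,:,i].astype(int) for i in range(3)]
print(hsv[165:200:10,340:352:4].tolist(), hsv[140:160:10,412:417:2].tolist(), hsv[190,225],hsv[230,235],hsv[170,300],hsv[150,300])
roi=np.zeros(H.shape,bool); roi[90:270,300:450]=1
def line(m,zz,name):
    k=big(m); P=ray(c,k,zz)[:,:2]; vx,vy,x0,y0=cv2.fitLine(P.astype(np.float32),cv2.DIST_L2,0,.001,.001).ravel()
    d=np.array([vx,vy]); d*=-np.sign(d[1]); s=(P-[x0,y0])@d; n=(P-[x0,y0])@[-d[1],d[0]]
    print(name,"butt",(np.array([x0,y0])+d*s.min()).round(4),"end",(np.array([x0,y0])+d*s.max()).round(4),"len",s.max()-s.min(),"wid",n.max()-n.min(),"ang",np.degrees(np.arctan2(d[1],d[0])))
line(roi&(V<75)&((w[:,:,1].astype(int)-w[:,:,2])>5),.0085,"peeler handle")
line(roi&(S>90)&(V>110),.010,"spoon handle")
m=np.zeros(H.shape,bool); m[140:260,180:280]=1
k=big(m&(S<45)&(V>160)); r=cv2.minAreaRect(ray(c,k,.062)[:,:2].astype(np.float32)*1000); print("pot top bright",r,cv2.boxPoints(r))
cv2.imwrite("pics/potcrop.png",cv2.resize(w[145:250,180:285],(590,590),interpolation=cv2.INTER_CUBIC))
E
```

```text
[[[38, 41, 69], [58, 49, 83], [58, 50, 87]], [[58, 44, 81], [58, 47, 86], [56, 50, 86]], [[58, 47, 86], [58, 50, 87], [54, 49, 83]], [[58, 47, 86], [58, 46, 83], [14, 44, 156]]] [[[19, 102, 170], [19, 104, 192], [19, 104, 208]], [[19, 105, 204], [19, 104, 216], [19, 104, 215]]] [ 45   5 226] [ 8 58 66] [ 14  46 154] [ 14  47 178]
peeler handle butt [0.5518 0.0844] end [0.5518 0.0813] len 0.0031217629991661597 wid 1.9329739799096944e-07 ang -89.15583
spoon handle butt [0.6764 0.2058] end [0.6507 0.1033] len 0.10566045562704565 wid 0.017622211802269236 ang -104.06155
pot top bright ((416.6287536621094, 96.64273071289062), (161.34695434570312, 129.99534606933594), 88.0207290649414) [[348.88358   18.262268]
 [478.80136   13.772491]
 [484.37393  175.0232  ]
 [354.45615  179.51297 ]]
```

View pics/potcrop.png

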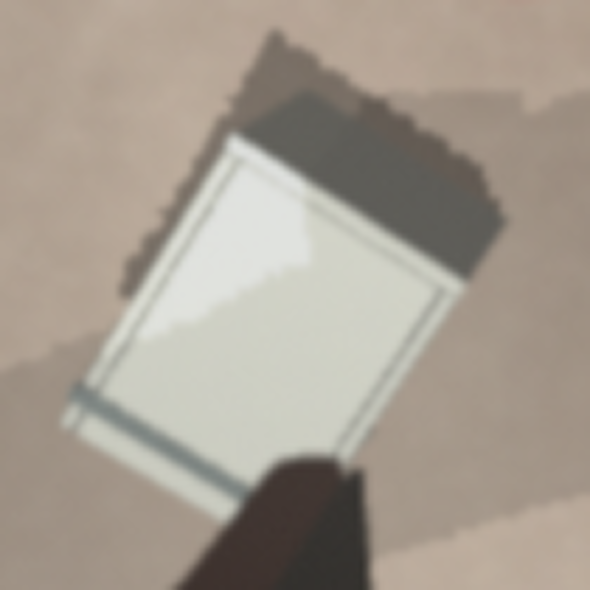

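The crop gives the pot's top-face corners: base-left (221,169.5), base-right (262.4,195.3), mouth-left (190.6,221.1). The dark base face lies beyond the upper edge and the grey line is at the mouth end.

```bash
python3 - <<'E'
from h import *
z=np.load("w1.npz"); c=(z["K"],z["R"],z["t"]); w=cv2.imread("pics/w1.png"); hsv=cv2.cvtColor(w,cv2.COLOR_BGR2HSV)
H,S,V=[hsv[:,:,i].astype(int) for i in range(3)]
A,B,M=ray(c,[(220.9,169.5),(262.4,195.3),(190.6,221.1)],.062)[:,:2]
print(A,B,M,"w",np.linalg.norm(B-A),"len",np.linalg.norm(M-A),"ang m",np.degrees(np.arctan2(*(M-A)[::-1])),"ang AB",np.degrees(np.arctan2(*(B-A)[::-1])))
print("base mid",(A+B)/2,"centre",(A+B)/2+(M-A)/2)
base=ray(c,[(234.5,161.6),(269.4,184.2)],0.0)[:,:2]; print("lower base edge",base)
roi=np.zeros(H.shape,bool); roi[130:260,310:370]=1
def line(m,zz,name):
    k=big(m); P=ray(c,k,zz)[:,:2]; vx,vy,x0,y0=cv2.fitLine(P.astype(np.float32),cv2.DIST_L2,0,.001,.001).ravel()
    d=np.array([vx,vy]); d*=-np.sign(d[1]); s=(P-[x0,y0])@d; n=(P-[x0,y0])@[-d[1],d[0]]
    print(name,"butt",(np.array([x0,y0])+d*s.min()).round(4),"end",(np.array([x0,y0])+d*s.max()).round(4),"len",s.max()-s.min(),"wid",n.max()-n.min(),"ang",np.degrees(np.arctan2(d[1],d[0])))
line(roi&(V<100)&(H>35)&(H<80),.0085,"peeler handle")
print("peeler tip",ray(c,(321,249),.004),"bowl",ray(c,(381,233),.01))
# cross-check in scene/side
s=cv2.imread("pics/scene0.png");d=cv2.imread("pics/side0.png")
print("butts scene/side px",proj(cam("scene"),[[.6764,.2058,.01]]),proj(cam("side"),[[.6764,.2058,.01]]))
print("pot base mid proj",proj(cam("scene"),np.r_[(A+B)/2,.062]),proj(cam("side"),np.r_[(A+B)/2,.062]))
# tray neighbours from side/scene
for n,im in(("scene",s),("side",d)):
    h=cv2.cvtColor(im,cv2.COLOR_BGR2HSV).astype(int); m=(h[:,:,0]<18)&(h[:,:,0]>5)&(h[:,:,1]>150)&(h[:,:,2]>80)
    m[:, :290]=0; k=big(m); P=ray(cam(n),k,.01)[:,:2]; r=cv2.minAreaRect((P*1000).astype(np.float32)); print(n,"tray",r)
E
```

```text
[0.40990839 0.14068022] [0.46055158 0.10695002] [0.36344363 0.07097929] w 0.06084783450190373 len 0.0837686951533179 ang m -123.68863318259463 ang AB -33.66505135785149
base mid [0.43522999 0.12381512] centre [0.4119976  0.08896466]
lower base edge [[0.41005642 0.14012189]
 [0.45963887 0.10621257]]
peeler handle butt [0.5824 0.1613] end [0.5532 0.0611] len 0.10442220403197836 wid 0.022399981961879187 ang -106.22645
peeler tip [[0.5373336  0.00187712 0.004     ]] bowl [[0.62915075 0.03215221 0.01      ]]
butts scene/side px [[214.97268407 222.61569117]] [[226.91477917 264.12531073]]
pot base mid proj [[296.25710533 272.09366559]] [[345.74275496 264.93875756]]
scene tray ((496.0157470703125, -182.73526000976562), (281.0937194824219, 119.70707702636719), 8.23192024230957)
side tray ((513.2695922851562, -152.91293334960938), (320.3460998535156, 68.44615936279297), 6.971109867095947)
```

Pot, peeler and spoon all match their stated sizes. Next I'll look at the tray from above.

Call:
arm_command --steps '[{"slide": [-0.1,-1,0.1],"turn": [0,0,0],"hand": 1},{"slide": [-0.1,-1,0.1],"turn": [0,0,0],"hand": 1},{"slide": [-0.1,-1,0.1],"turn": [0,0,0],"hand": 1},{"slide": [-0.1,-1,0.1],"turn": [0,0,0],"hand": 1},{"slide": [-0.1,-1,0.1],"turn": [0,0,0],"hand": 1},{"slide": [-0.1,-1,0.1],"turn": [0,0,0],"hand": 1},{"slide": [-0.1,-1,0.1],"turn": [0,0,0],"hand": 1},{"slide": [-0.1,-1,0.1],"turn": [0,0,0],"hand": 1},{"slide": [-0.1,-1,0.1],"turn": [0,0,0],"hand": 1},{"slide": [-0.1,-1,0.1],"turn": [0,0,0],"hand": 1}]'

```text
time_s: 1.7
eef_pos: [0.5094, -0.118, 0.2922]
eef_rot: [-2.224, -2.218, 0.002]
force: [0.5, 0.4, 0.2]
opening: 0.0883
grip_force: 0.0
```

Call:
arm_command --steps '[{"slide": [0,-1,0],"turn": [0,0,0],"hand": 1},{"slide": [0,-1,0],"turn": [0,0,0],"hand": 1},{"slide": [0,-1,0],"turn": [0,0,0],"hand": 1},{"slide": [0,-1,0],"turn": [0,0,0],"hand": 1},{"slide": [0,-1,0],"turn": [0,0,0],"hand": 1},{"slide": [0,0,0],"turn": [0,0,0],"hand": 1},{"slide": [0,0,0],"turn": [0,0,0],"hand": 1}]'

```text
time_s: 2.28
eef_pos: [0.5089, -0.2428, 0.2918]
eef_rot: [-2.226, -2.215, 0.002]
force: [-0.3, 1.8, -0.3]
opening: 0.0877
grip_force: 0.0
```

```bash
python3 - <<'E'
from h import *
c,w=snap("w2"); print(-c[1].T@c[2]); s=env.get_state(); print(s["time_s"],s["qpos"].round(3),s["eef_pos"].round(4),s["eef_rot"].round(3))
print(proj(c,[[.42,-.21,.01],[.63,-.165,.01]]))
E
```

```text
[ 0.50860144 -0.16535364  0.45260526]
2.3333 [ 0.227  0.253  0.161  1.66  -0.042  1.233  0.394] [ 0.5094 -0.2411  0.2919] [-2.223e+00 -2.218e+00  1.000e-03]
[[259.77173323 140.79525743]
 [404.04214761 108.32785756]]
```

View pics/w2.png

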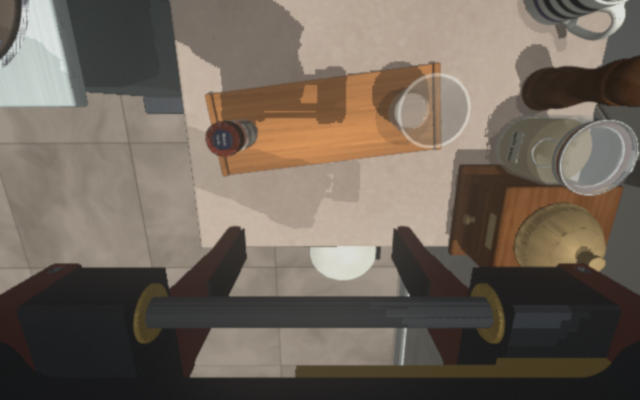

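The wrist view shows the tray with corners (207,94), (438,63), (442,150) and (228,175). The jar's cap is at (224,139) and the glass has its rim centred near (433,110) and base near (411,109). The place between them is empty.

```bash
python3 - <<'E'
from h import *
z=np.load("w2.npz"); c=(z["K"],z["R"],z["t"]); w=cv2.imread("pics/w2.png"); hsv=cv2.cvtColor(w,cv2.COLOR_BGR2HSV).astype(int); H,S,V=[hsv[:,:,i] for i in range(3)]
print("tray pix",hsv[150,300],hsv[100,300])
m=(S>95)&(H<20); m[:, :200]=0; m[:,480:]=0; m[:50]=0; m[200:]=0
m=cv2.morphologyEx(m.astype(np.uint8),cv2.MORPH_OPEN,np.ones((3,3)))
k=big(m)
h=cv2.convexHull(k)[:,0]; P=(ray(c,k,.01)[:,:2]*1000).astype(np.float32); print("tray",cv2.minAreaRect(P))
# long edges: fit lines over middle columns
cols=np.arange(250,385); top=[];bot=[]
for x in cols:
    r=np.where(m[:,x])[0]; top.append((x,r.min()-.5)); bot.append((x,r.max()+.5))
for q in(top,bot):
    Q=ray(c,np.array(q),.01)[:,:2].astype(np.float32); vx,vy,x0,y0=cv2.fitLine(Q,cv2.DIST_HUBER,0,.001,.001).ravel(); print("edge ang",np.degrees(np.arctan2(vy,vx)), "y at x=.51",y0+(.51-x0)*vy/vx)
T=ray(c,[(207,94),(438,63),(442,150),(228,175)],.018)[:,:2]; print(T, T.mean(0))
print("jar cap",ray(c,(224,139),.115),"rim",ray(c,(432.5,110),.112),"glass base",ray(c,(411,109),.013))
sc=cam("scene");sd=cam("side")
print("jar cap tri",tri(sc,(444,200),sd,(419,163)), "rim tri",tri(sc,(363.5,147),sd,(326.5,150)))
E
```

```text
tray pix [ 14 144 203] [ 14 141 141]
tray ((510.3079833984375, -184.02072143554688), (343.1978454589844, 118.58465576171875), 6.956439971923828)
edge ang 7.005977 y at x=.51 -0.12453677
edge ang 6.914197 y at x=.51 -0.2433147
[[ 0.35198221 -0.14440108]
 [ 0.66924567 -0.10641575]
 [ 0.68780231 -0.22384961]
 [ 0.37070306 -0.25974679]] [ 0.51993331 -0.18360331]
jar cap [[ 0.40076646 -0.19720525  0.115     ]] rim [[ 0.63360645 -0.16702193  0.112     ]] glass base [[ 0.63916373 -0.16597458  0.013     ]]
jar cap tri [ 0.39838471 -0.19647358  0.11111288] rim tri [ 0.63173322 -0.16665868  0.09360094]
```

Gap centre is (0.5185, −0.1825) with tray yaw 6.95°, checked three ways: jar to glass is 0.239 m, and the midpoint lies on the tray centreline. Next I'll go to the pot's pregrasp, closing across its width and tilted 20° from the mouth side.

Call:
arm_command --steps '[{"slide": [-0.46,1,-0.3],"turn": [0,0,-0.84],"hand": 1},{"slide": [-0.46,1,-0.3],"turn": [0,0,-0.84],"hand": 1},{"slide": [-0.46,1,-0.3],"turn": [0,0,-0.84],"hand": 1},{"slide": [-0.46,1,-0.3],"turn": [0,0,-0.84],"hand": 1},{"slide": [-0.46,1,-0.3],"turn": [0,0,-0.84],"hand": 1},{"slide": [-0.46,1,-0.3],"turn": [0,0,-0.84],"hand": 1},{"slide": [-0.46,1,-0.3],"turn": [0,0,-0.84],"hand": 1},{"slide": [-0.46,1,-0.3],"turn": [0,0,-0.84],"hand": 1},{"slide": [-0.46,1,-0.3],"turn": [0,0,-0.84],"hand": 1},{"slide": [-0.46,1,-0.3],"turn": [0,0,-0.84],"hand": 1}]'

```text
time_s: 3.17
eef_pos: [0.3939, 0.0118, 0.2174]
eef_rot: [2.77, 1.483, 0.0]
force: [0.1, -0.3, 0.0]
opening: 0.0882
grip_force: 0.0
```

Call:
arm_command --steps '[{"slide": [0,0.41,-0.69],"turn": [0.83,-0.56,0],"hand": 1},{"slide": [0,0.41,-0.69],"turn": [0.83,-0.56,0],"hand": 1},{"slide": [0,0.41,-0.69],"turn": [0.83,-0.56,0],"hand": 1},{"slide": [0,0.41,-0.69],"turn": [0.83,-0.56,0],"hand": 1},{"slide": [0,0.41,-0.69],"turn": [0.83,-0.56,0],"hand": 1},{"slide": [0,0,0],"turn": [0,0,0],"hand": 1},{"slide": [0,0,0],"turn": [0,0,0],"hand": 1},{"slide": [0,0,0],"turn": [0,0,0],"hand": 1}]'

```text
time_s: 3.83
eef_pos: [0.3955, 0.061, 0.133]
eef_rot: [-2.596, -1.393, -0.454]
force: [0.3, -0.8, 0.0]
opening: 0.0879
grip_force: 0.0
```

```bash
cat >> h.py <<'E'
from scipy.spatial.transform import Rotation as Ro
def D(tcp,Rt):
    s=env.get_state(); p=s["eef_pos"]; R=Ro.from_rotvec(s["eef_rot"])
    print("t",round(s["time_s"],2),"q",s["qpos"].round(2),"p",p.round(4),"a",R.as_matrix()[:,2].round(3),"y",R.as_matrix()[:,1].round(3),"F",s["force"].round(1),"open",round(s["opening"],4),"grip",round(s["grip_force"],1))
    if tcp is not None: print("slide units",((np.array(tcp)-p)/.025).round(2),"turn units",(np.degrees((Rt*R.inv()).as_rotvec())/4).round(2))
def pose(a,y):
    a=np.array(a)/np.linalg.norm(a); y=np.array(y,float); y-=a*(a@y); y/=np.linalg.norm(y); return Ro.from_matrix(np.c_[np.cross(y,a),y,a])
E
python3 - <<'E'
from h import *
m=np.radians(-123.7); m=np.array([np.cos(m),np.sin(m),0]); c=np.array([-m[1],m[0],0]); th=np.radians(20)
a=np.array([0,0,-np.cos(th)])-m*np.sin(th); g=np.array([.412,.089,.036])
D(g+.019*a,pose(a,c))
E
```

```text
t 3.83 q [-0.03  0.06  0.01  2.38 -0.54  0.56 -0.17] p [0.3955 0.061  0.133 ] a [ 0.189  0.28  -0.941] y [ 0.833 -0.553  0.002] F [ 0.3 -0.8  0. ] open 0.0879 grip 0.0
slide units [ 0.8   1.34 -4.6 ] turn units [ 0.07 -0.01 -0.03]
```

Call:
arm_command --steps '[{"slide": [0.1,0.17,-0.58],"turn": [0,0,0],"hand": 1},{"slide": [0.1,0.17,-0.58],"turn": [0,0,0],"hand": 1},{"slide": [0.1,0.17,-0.58],"turn": [0,0,0],"hand": 1},{"slide": [0.1,0.17,-0.58],"turn": [0,0,0],"hand": 1},{"slide": [0.1,0.17,-0.58],"turn": [0,0,0],"hand": 1},{"slide": [0.1,0.17,-0.58],"turn": [0,0,0],"hand": 1},{"slide": [0.1,0.17,-0.58],"turn": [0,0,0],"hand": 1},{"slide": [0.1,0.17,-0.54],"turn": [0,0,0],"hand": 1},{"slide": [0,0,0],"turn": [0,0,0],"hand": 1}]'

```text
time_s: 4.58
eef_pos: [0.4162, 0.0968, 0.0167]
eef_rot: [-2.592, -1.393, -0.456]
force: [-0.6, -0.1, 0.0]
opening: 0.0878
grip_force: 0.0
```

Call:
arm_command --steps '[{"slide": [0,0,0],"turn": [0,0,0],"hand": 0},{"slide": [0,0,0],"turn": [0,0,0],"hand": 0},{"slide": [0,0,0],"turn": [0,0,0],"hand": 0},{"slide": [0,0,0],"turn": [0,0,0],"hand": 0},{"slide": [0,0,0],"turn": [0,0,0],"hand": 0},{"slide": [0,0,0],"turn": [0,0,0],"hand": 0}]'

```text
time_s: 5.08
eef_pos: [0.4158, 0.0948, 0.0181]
eef_rot: [-2.596, -1.393, -0.458]
force: [-1.1, -2.4, 7.8]
opening: 0.0623
grip_force: 29.9
```

The pot is gripped (62.3 mm, 30 N). Next: lift it, then turn it mouth up.

Call:
arm_command --steps '[{"slide": [0,0,0.6],"turn": [0,0,0],"hand": 0},{"slide": [0,0,1],"turn": [0,0,0],"hand": 0},{"slide": [0.2,-0.2,1],"turn": [0,0,0],"hand": 0},{"slide": [0.4,-0.2,1],"turn": [-0.94,0.63,0],"hand": 0},{"slide": [0.4,-0.2,1],"turn": [-0.94,0.63,0],"hand": 0},{"slide": [0.4,-0.2,1],"turn": [-0.94,0.63,0],"hand": 0},{"slide": [0.4,-0.2,1],"turn": [-0.94,0.63,0],"hand": 0},{"slide": [0.4,-0.2,1],"turn": [-0.94,0.63,0],"hand": 0},{"slide": [0.4,-0.2,0.5],"turn": [-0.94,0.63,0],"hand": 0},{"slide": [0.4,-0.2,0],"turn": [-0.94,0.63,0],"hand": 0}]'

```text
time_s: 5.92
eef_pos: [0.4859, 0.0613, 0.2089]
eef_rot: [2.699, 1.452, -0.213]
force: [0.5, 0.1, -4.6]
opening: 0.0621
grip_force: 29.9
```

Call:
arm_command --steps '[{"slide": [0,-0.2,0],"turn": [-0.94,0.63,0],"hand": 0},{"slide": [0,-0.2,0],"turn": [-0.94,0.63,0],"hand": 0},{"slide": [0,-0.2,0],"turn": [-0.94,0.63,0],"hand": 0},{"slide": [0,-0.2,0],"turn": [-0.94,0.63,0],"hand": 0},{"slide": [0,-0.2,0],"turn": [-0.94,0.63,0],"hand": 0},{"slide": [0,-0.2,0],"turn": [-0.94,0.63,0],"hand": 0},{"slide": [0,-0.2,0],"turn": [-0.94,0.63,0],"hand": 0},{"slide": [0,-0.2,0],"turn": [-0.94,0.63,0],"hand": 0}]'

```text
time_s: 6.58
eef_pos: [0.4842, 0.0216, 0.2052]
eef_rot: [2.301, 1.236, -0.968]
force: [-0.8, -1.2, -4.2]
opening: 0.0619
grip_force: 29.9
```

```bash
cat > pot.py <<'E'
from h import *
m=np.radians(-123.7); m=np.array([np.cos(m),np.sin(m),0]); c=np.array([-m[1],m[0],0])
Ri=Ro.from_rotvec([-2.596,-1.393,-.458]); Ti=np.array([.4158,.0948,.0181])
# lying pot: z=m, its 'top' side (towards gripper)= world z ; upright: z=up, that side -> -d
Pi=np.c_[c,np.cross(m,c),m]; oi=np.array([.4352,.1238,.031])
d=np.radians(-83.05); d=np.array([np.cos(d),np.sin(d),0]); cf=np.array([-d[1],d[0],0]); zf=np.array([0,0,1.])
Pf=np.c_[cf,np.cross(zf,cf),zf]; Q=Ro.from_matrix(Pf@Pi.T)
def target(o): return np.array(o)+Q.apply(Ti-oi),Q*Ri
E
python3 - <<'E'
from pot import *
p,R=target([.5185,-.1825,.010]); print(p,R.as_matrix()[:,2]); D(p,R)
E
```

```text
[ 0.52001188 -0.19531119  0.04489065] [ 0.11679179 -0.93304623 -0.34027108]
t 6.58 q [-0.62  0.61  0.28  1.61  0.28  1.6  -1.  ] p [0.4842 0.0216 0.2052] a [-0.401 -0.586 -0.704] y [ 0.831 -0.556 -0.011] F [-0.8 -1.2 -4.2] open 0.0619 grip 29.9
slide units [ 1.43 -8.68 -6.41] turn units [-6.2   1.33 10.11]
```

Call:
arm_command --steps '[{"slide": [0.14,-0.1,0],"turn": [-0.62,0.13,1],"hand": 0},{"slide": [0.14,-0.1,0],"turn": [-0.62,0.13,1],"hand": 0},{"slide": [0.14,-0.1,0],"turn": [-0.62,0.13,1],"hand": 0},{"slide": [0.14,-0.1,0],"turn": [-0.62,0.13,1],"hand": 0},{"slide": [0.14,-0.1,0],"turn": [-0.62,0.13,1],"hand": 0},{"slide": [0.14,-0.1,0],"turn": [-0.62,0.13,1],"hand": 0},{"slide": [0.14,-0.1,0],"turn": [-0.62,0.13,1],"hand": 0},{"slide": [0.14,-0.1,0],"turn": [-0.62,0.13,1],"hand": 0},{"slide": [0.14,-0.1,0],"turn": [-0.62,0.13,1],"hand": 0},{"slide": [0.14,-0.1,0],"turn": [-0.62,0.13,1],"hand": 0}]'

```text
time_s: 7.42
eef_pos: [0.5194, -0.0028, 0.2046]
eef_rot: [1.356, 1.531, -0.946]
force: [-0.3, 0.6, -4.6]
opening: 0.0622
grip_force: 29.9
```

Call:
arm_command --steps '[{"slide": [0,0,0],"turn": [0,0,0],"hand": 0},{"slide": [0,0,0],"turn": [0,0,0],"hand": 0}]'

```text
time_s: 7.58
eef_pos: [0.5185, -0.003, 0.2046]
eef_rot: [1.361, 1.529, -0.949]
force: [-0.2, -0.4, -3.8]
opening: 0.062
grip_force: 29.9
```

```bash
python3 - <<'E'
from pot import *
p,R=target([.5185,-.1825,.010]); D(p,R)
E
```

```text
t 7.58 q [-0.87  0.68  0.25  1.9   0.83  1.46 -1.01] p [ 0.5185 -0.003   0.2046] a [ 0.11  -0.932 -0.344] y [0.993 0.117 0.001] F [-0.2 -0.4 -3.8] open 0.062 grip 29.9
slide units [ 0.06 -7.69 -6.39] turn units [-0.07  0.03  0.12]
```

Call:
arm_command --steps '[{"slide": [0,-0.96,0],"turn": [0,0,0.02],"hand": 0},{"slide": [0,-0.96,0],"turn": [0,0,0.02],"hand": 0},{"slide": [0,-0.96,0],"turn": [0,0,0.02],"hand": 0},{"slide": [0,-0.96,0],"turn": [0,0,0.02],"hand": 0},{"slide": [0,-0.96,0],"turn": [0,0,0.02],"hand": 0},{"slide": [0,-0.96,0],"turn": [0,0,0.02],"hand": 0},{"slide": [0,-0.96,0],"turn": [0,0,0],"hand": 0},{"slide": [0,-0.96,0],"turn": [0,0,0],"hand": 0},{"slide": [0,0,0],"turn": [0,0,0],"hand": 0},{"slide": [0,0,0],"turn": [0,0,0],"hand": 0}]'

```text
time_s: 8.42
eef_pos: [0.5186, -0.1976, 0.2059]
eef_rot: [1.36, 1.528, -0.945]
force: [0.7, 1.6, -3.7]
opening: 0.0621
grip_force: 29.9
```

Call:
arm_command --steps '[{"slide": [0,0,-0.7],"turn": [0,0,0],"hand": 0},{"slide": [0,0,-0.7],"turn": [0,0,0],"hand": 0},{"slide": [0,0,-0.7],"turn": [0,0,0],"hand": 0},{"slide": [0,0,-0.7],"turn": [0,0,0],"hand": 0},{"slide": [0,0,-0.7],"turn": [0,0,0],"hand": 0},{"slide": [0,0,-0.7],"turn": [0,0,0],"hand": 0},{"slide": [0,0,-0.7],"turn": [0,0,0],"hand": 0},{"slide": [0,0,-0.7],"turn": [0,0,0],"hand": 0},{"slide": [0,0,0],"turn": [0,0,0],"hand": 0},{"slide": [0,0,0],"turn": [0,0,0],"hand": 0}]'

```text
time_s: 9.25
eef_pos: [0.5199, -0.1948, 0.0648]
eef_rot: [1.353, 1.533, -0.944]
force: [-0.1, 0.5, -4.5]
opening: 0.0619
grip_force: 29.9
```

```bash
python3 - <<'E'
from pot import *
p,R=target([.5185,-.1825,.010]); D(p,R)
I=[env.camera(n)[:,:,::-1] for n in("scene","side")]
cv2.imwrite("pics/hover.png",np.hstack([cv2.resize(I[0][110:260,300:480],(400,333),interpolation=cv2.INTER_CUBIC),cv2.resize(I[1][100:250,270:450],(400,333),interpolation=cv2.INTER_CUBIC)]))
dz=.09-.0*0
for n in("scene","side"):
    cc=cam(n); s=env.get_state(); h=s["eef_pos"]-p
    print(n,proj(cc,[np.array([.5185,-.1825,.095])+h,np.array([.5185,-.1825,.01])+h]).round(1))
E
```

```text
t 9.25 q [-0.63  0.9   0.32  2.1   1.13  1.05 -1.3 ] p [ 0.5199 -0.1948  0.0648] a [ 0.119 -0.932 -0.344] y [0.992 0.126 0.002] F [-0.1  0.5 -4.5] open 0.0619 grip 29.9
slide units [ 0.   -0.02 -0.8 ] turn units [-0.05  0.04 -0.02]
scene [[400.6 166.7]
 [395.6 193.8]]
side [[370.  150.3]
 [367.3 177.1]]
```

View pics/hover.png

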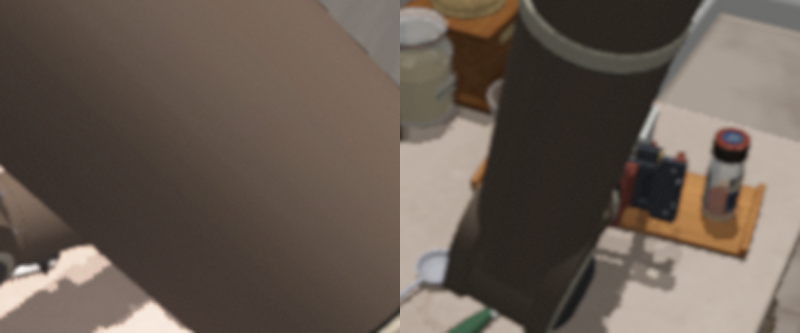

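The arm hides the pot in both views, though the side view shows the gripper clear of the jar at (730,170). The pose numbers agree with the target, so I'll lower gently and watch the force.

Call:
arm_command --steps '[{"slide": [0,0,-0.2],"turn": [0,0,0],"hand": 0},{"slide": [0,0,-0.2],"turn": [0,0,0],"hand": 0},{"slide": [0,0,-0.2],"turn": [0,0,0],"hand": 0},{"slide": [0,0,-0.1],"turn": [0,0,0],"hand": 0},{"slide": [0,0,0],"turn": [0,0,0],"hand": 0},{"slide": [0,0,0],"turn": [0,0,0],"hand": 0}]'

```text
time_s: 9.85
eef_pos: [0.5189, -0.1958, 0.0475]
eef_rot: [1.353, 1.533, -0.945]
force: [-0.4, 0.6, -4.3]
opening: 0.062
grip_force: 29.9
```

Call:
arm_command --steps '[{"slide": [0,0,-0.05],"turn": [0,0,0],"hand": 0},{"slide": [0,0,-0.05],"turn": [0,0,0],"hand": 0},{"slide": [0,0,0],"turn": [0,0,0],"hand": 0}]'

```text
time_s: 10.1
eef_pos: [0.5192, -0.1959, 0.0463]
eef_rot: [1.351, 1.531, -0.946]
force: [-2.0, 4.0, 4.2]
opening: 0.0623
grip_force: 29.9
```

Call:
arm_command --steps '[{"slide": [0,0,0],"turn": [0,0,0],"hand": 0.85},{"slide": [0,0,0],"turn": [0,0,0],"hand": 0.85},{"slide": [0,0,0],"turn": [0,0,0],"hand": 0.9},{"slide": [0,0,0],"turn": [0,0,0],"hand": 0.9},{"slide": [-0.05,0.36,0.13],"turn": [0,0,0],"hand": 0.9},{"slide": [-0.11,0.9,0.33],"turn": [0,0,0],"hand": 0.9},{"slide": [-0.11,0.9,0.33],"turn": [0,0,0],"hand": 0.9},{"slide": [-0.11,0.9,0.33],"turn": [0,0,0],"hand": 0.9},{"slide": [-0.11,0.9,0.33],"turn": [0,0,0],"hand": 0.9},{"slide": [-0.11,0.9,0.6],"turn": [0,0,0],"hand": 1}]'

```text
time_s: 10.93
eef_pos: [0.5033, -0.0725, 0.0963]
eef_rot: [1.352, 1.534, -0.945]
force: [0.7, -0.2, -0.1]
opening: 0.0827
grip_force: 0.0
```

```bash
python3 - <<'E'
from h import *
D(None,None)
z=lambda b:Ro.from_euler('z',b,degrees=True)
# peeler pregrasp: grasp at x=+8mm, tool tilt th from head side
for name,butt,ang,s,zc in(("peeler",[.5824,.1613],-106.2,.095,.0085),("spoon",[.6764,.2058],-104.1,.096,.010)):
    b=np.radians(ang); m=np.array([np.cos(b),np.sin(b),0]); c=np.array([-m[1],m[0],0])
    for th in(40,):
        t=np.radians(th); a=np.array([0,0,-np.cos(t)])-m*np.sin(t); g=np.r_[np.array(butt)+m[:2]*s,zc]
        print(name,"m",m,"g",g,"tcp",g+.019*a,"a",a); D(g+.019*a-.1*a,pose(a,c))
E
```

```text
t 10.93 q [-0.78  0.83  0.23  2.03  0.92  1.24 -1.21] p [ 0.5033 -0.0725  0.0963] a [ 0.118 -0.932 -0.344] y [ 0.992  0.126 -0.   ] F [ 0.7 -0.2 -0.1] open 0.0827 grip 0.0
peeler m [-0.27899111 -0.96029369  0.        ] g [0.55589584 0.0700721  0.0085    ] tcp [ 0.55930315  0.08180013 -0.00605484] a [ 0.17933203  0.61726488 -0.76604444]
t 10.93 q [-0.78  0.83  0.23  2.03  0.92  1.24 -1.21] p [ 0.5033 -0.0725  0.0963] a [ 0.118 -0.932 -0.344] y [ 0.992  0.126 -0.   ] F [ 0.7 -0.2 -0.1] open 0.0827 grip 0.0
slide units [ 1.52  3.7  -1.03] turn units [27.53 -2.17 -3.93]
spoon m [-0.24361501 -0.96987202  0.        ] g [0.65301296 0.11269229 0.01      ] tcp [ 0.65598822  0.1245373  -0.00455484] a [ 0.15659271  0.62342171 -0.76604444]
t 10.93 q [-0.78  0.83  0.23  2.03  0.92  1.24 -1.21] p [ 0.5033 -0.0725  0.0963] a [ 0.118 -0.932 -0.344] y [ 0.992  0.126 -0.   ] F [ 0.7 -0.2 -0.1] open 0.0827 grip 0.0
slide units [ 5.48  5.39 -0.97] turn units [27.54 -1.66 -3.58]
```

The pot is released with no contact forces. Next is the peeler: turn the tool nearly down, tilted 15° from its head side, and go to the pregrasp.

Call:
arm_command --steps '[{"slide": [0.08,0.3,0.5],"turn": [0.97,-0.08,-0.14],"hand": 1},{"slide": [0.08,0.3,0.5],"turn": [0.97,-0.08,-0.14],"hand": 1},{"slide": [0.08,0.2,0.5],"turn": [0.97,-0.08,-0.14],"hand": 1},{"slide": [0.08,0.2,0.5],"turn": [0.97,-0.08,-0.14],"hand": 1},{"slide": [0.08,0.2,0.5],"turn": [0.97,-0.08,-0.14],"hand": 1},{"slide": [0.08,0.2,0.5],"turn": [0.97,-0.08,-0.14],"hand": 1},{"slide": [0.08,0.2,0.5],"turn": [0.97,-0.08,-0.14],"hand": 1},{"slide": [0.08,0.2,0],"turn": [0.97,-0.08,-0.14],"hand": 1},{"slide": [0.08,0.2,0],"turn": [0.97,-0.08,-0.14],"hand": 1},{"slide": [0.08,0.2,0],"turn": [0.97,-0.08,-0.14],"hand": 1}]'

```text
time_s: 11.77
eef_pos: [0.524, -0.0181, 0.1848]
eef_rot: [1.916, 1.842, -0.432]
force: [1.3, -0.3, -1.0]
opening: 0.0878
grip_force: 0.0
```

Call:
arm_command --steps '[{"slide": [0.08,0.2,0],"turn": [0.97,-0.08,-0.14],"hand": 0.6},{"slide": [0.08,0.2,0],"turn": [0.97,-0.08,-0.14],"hand": 0.6},{"slide": [0.08,0.2,0],"turn": [0.97,-0.08,-0.14],"hand": 0.6},{"slide": [0.08,0.2,0],"turn": [0.97,-0.08,-0.14],"hand": 0.6},{"slide": [0.08,0.2,0],"turn": [0.97,-0.08,-0.14],"hand": 0.6},{"slide": [0.08,0.2,0],"turn": [0.97,-0.08,-0.14],"hand": 0.6},{"slide": [0.08,0.2,0],"turn": [0.97,-0.08,-0.14],"hand": 0.6},{"slide": [0.08,0.2,0],"turn": [0.97,-0.08,-0.14],"hand": 0.6},{"slide": [0,0,0],"turn": [0.97,-0.08,-0.14],"hand": 0.6},{"slide": [0,0,0],"turn": [0.97,-0.08,-0.14],"hand": 0.6}]'

```text
time_s: 12.6
eef_pos: [0.5399, 0.022, 0.1846]
eef_rot: [-2.382, -2.001, -0.257]
force: [-0.5, 0.7, -1.1]
opening: 0.0525
grip_force: 0.0
```

```bash
cat > ut.py <<'E'
from h import *
OBJ={"peeler":([.5824,.1613],-106.2,.095),"spoon":([.6764,.2058],-104.1,.100)}
def grasp(name,z=.005,th=15,back=0):
    butt,ang,s=OBJ[name]; b=np.radians(ang); m=np.array([np.cos(b),np.sin(b),0]); c=np.array([-m[1],m[0],0]); t=np.radians(th)
    a=np.array([0,0,-np.cos(t)])-m*np.sin(t); return np.r_[np.array(butt)+m[:2]*s,z]-back*a,pose(a,c)
E
python3 - <<'E'
from ut import *
D(*grasp("peeler",back=.08))
I=[env.camera(n)[:,:,::-1] for n in("scene","side")]; c,w=snap("w3")
a=cv2.resize(I[0][110:260,300:480],(400,333),interpolation=cv2.INTER_CUBIC);b=cv2.resize(I[1][100:250,270:450],(400,333),interpolation=cv2.INTER_CUBIC)
e=cv2.copyMakeBorder(cv2.resize(w[:,:,::-1],(416,260)),0,0,0,384,cv2.BORDER_CONSTANT)
cv2.imwrite("pics/placed.png",np.vstack([np.hstack([a,b]),e]))
for n in("scene","side"): print(n,proj(cam(n),[[.5185,-.1825,.095],[.5185,-.1825,.01]]).round(1).tolist())
E
```

```text
t 12.6 q [-0.09  0.24  0.04  1.95 -0.17  0.84 -0.12] p [0.5399 0.022  0.1846] a [ 0.113  0.121 -0.986] y [ 0.98  -0.178  0.09 ] F [-0.5  0.7 -1.1] open 0.0525 grip 0.0
slide units [ 0.41  1.13 -4.09] turn units [ 2.    0.85 -1.4 ]
scene [[399.2, 173.7], [394.4, 199.9]]
side [[369.2, 157.2], [366.6, 183.2]]
```

View pics/placed.png

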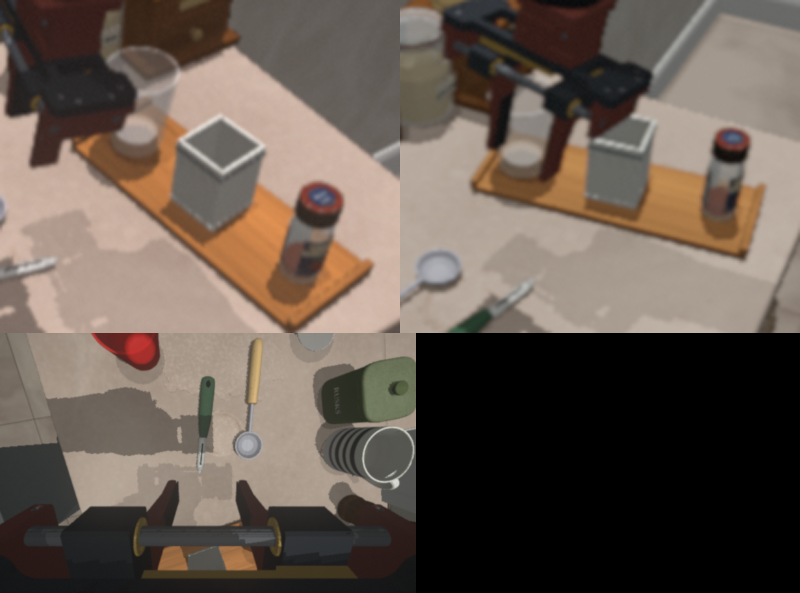

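The pot stands upright in the gap: its mouth is at about (399,175) in the scene view against (399,174) expected, and glass and jar have not moved. The peeler and spoon are undisturbed. Now the peeler grasp.

Call:
arm_command --steps '[{"slide": [0.08,0.23,-0.82],"turn": [0.4,0.17,-0.28],"hand": 0.6},{"slide": [0.08,0.23,-0.82],"turn": [0.4,0.17,-0.28],"hand": 0.6},{"slide": [0.08,0.23,-0.82],"turn": [0.4,0.17,-0.28],"hand": 0.6},{"slide": [0.08,0.23,-0.82],"turn": [0.4,0.17,-0.28],"hand": 0.6},{"slide": [0.08,0.23,-0.82],"turn": [0.4,0.17,-0.28],"hand": 0.6},{"slide": [0,0,0],"turn": [0,0,0],"hand": 0.6},{"slide": [0,0,0],"turn": [0,0,0],"hand": 0.6}]'

```text
time_s: 13.33
eef_pos: [0.549, 0.0507, 0.0806]
eef_rot: [-2.374, -1.785, -0.303]
force: [-0.2, -0.1, -0.1]
opening: 0.053
grip_force: 0.0
```

```bash
python3 - <<'E'
from ut import *
D(*grasp("peeler"))
E
```

```text
t 13.33 q [-0.    0.44 -0.02  1.98 -0.38  0.68 -0.02] p [0.549  0.0507 0.0806] a [ 0.068  0.244 -0.968] y [ 0.961 -0.277 -0.003] F [-0.2 -0.1 -0.1] open 0.053 grip 0.0
slide units [ 0.28  0.78 -3.02] turn units [ 0.07 -0.06 -0.03]
```

Call:
arm_command --steps '[{"slide": [0.05,0.13,-0.5],"turn": [0,0,0],"hand": 0.6},{"slide": [0.05,0.13,-0.5],"turn": [0,0,0],"hand": 0.6},{"slide": [0.05,0.13,-0.5],"turn": [0,0,0],"hand": 0.6},{"slide": [0.05,0.13,-0.5],"turn": [0,0,0],"hand": 0.6},{"slide": [0.05,0.13,-0.5],"turn": [0,0,0],"hand": 0.6},{"slide": [0.03,0.13,-0.48],"turn": [0,0,0],"hand": 0.6},{"slide": [0,0,0],"turn": [0,0,0],"hand": 0.6},{"slide": [0,0,0],"turn": [0,0,0],"hand": 0.6}]'

```text
time_s: 14.0
eef_pos: [0.557, 0.0697, 0.0073]
eef_rot: [-2.376, -1.785, -0.307]
force: [0.5, 0.3, -0.1]
opening: 0.0531
grip_force: 0.0
```

Call:
arm_command --steps '[{"slide": [0,0,0],"turn": [0,0,0],"hand": 0},{"slide": [0,0,0],"turn": [0,0,0],"hand": 0},{"slide": [0,0,0],"turn": [0,0,0],"hand": 0},{"slide": [0,0,0],"turn": [0,0,0],"hand": 0},{"slide": [0,0,0],"turn": [0,0,0],"hand": 0},{"slide": [0,0,0],"turn": [0,0,0],"hand": 0}]'

```text
time_s: 14.5
eef_pos: [0.5572, 0.0689, 0.0071]
eef_rot: [-2.377, -1.783, -0.308]
force: [0.1, 0.1, 0.5]
opening: 0.0163
grip_force: 27.1
```

The peeler is held. I'll work out the upright and insertion targets.

```bash
cat >> ut.py <<'E'
d=np.radians(-83.05); d=np.array([np.cos(d),np.sin(d),0]); cf=np.array([-d[1],d[0],0]); zf=np.array([0,0,1.])
def upright(name,zc,Ti,ri,butt_to):
    butt,ang,s=OBJ[name]; b=np.radians(ang); m=np.array([np.cos(b),np.sin(b),0]); c=np.array([-m[1],m[0],0])
    Q=Ro.from_matrix(np.c_[cf,np.cross(zf,cf),zf]@np.c_[c,np.cross(m,c),m].T)
    return np.array(butt_to)+Q.apply(np.array(Ti)-np.r_[butt,zc]),Q*Ro.from_rotvec(ri)
PEEL=("peeler",.0085,[.5572,.0689,.0071],[-2.377,-1.783,-.308])
E
python3 - <<'E'
from ut import *
print("mouth",ray(cam("scene"),[(399.4,175.2)],.095))
pot=np.array([.5185,-.1825,0])
for z in(.13,.018):
    p,R=upright(*PEEL,pot+.013*d+[0,0,z]); print(z,p,R.as_matrix()[:,2]); D(p,R)
# mouth corners in scene: bright rim
im=env.camera("scene"); 
E
```

```text
mouth [[ 0.51448388 -0.17973222  0.095     ]]
0.13 [ 0.52181022 -0.19660308  0.22576171] [ 0.11731604 -0.95984684 -0.25481562]
t 14.5 q [-0.01  0.56 -0.06  2.   -0.42  0.53  0.02] p [0.5572 0.0689 0.0071] a [ 0.072  0.245 -0.967] y [ 0.96 -0.28  0.  ] F [0.1 0.1 0.5] open 0.0163 grip 27.1
slide units [ -1.41 -10.62   8.75] turn units [-22.55   1.83   4.54]
0.018 [ 0.52181022 -0.19660308  0.11376171] [ 0.11731604 -0.95984684 -0.25481562]
t 14.5 q [-0.01  0.56 -0.06  2.   -0.42  0.53  0.02] p [0.5572 0.0689 0.0071] a [ 0.072  0.245 -0.967] y [ 0.96 -0.28  0.  ] F [0.1 0.1 0.5] open 0.0163 grip 27.1
slide units [ -1.41 -10.62   4.27] turn units [-22.55   1.83   4.54]
```

Call:
arm_command --steps '[{"slide": [0,0,0.5],"turn": [0,0,0],"hand": 0},{"slide": [0,0,1],"turn": [0,0,0],"hand": 0},{"slide": [0,0,1],"turn": [0,0,0],"hand": 0},{"slide": [0,0,0.9],"turn": [-0.94,0.08,0.19],"hand": 0},{"slide": [0,0,0.9],"turn": [-0.94,0.08,0.19],"hand": 0},{"slide": [0,0,0.9],"turn": [-0.94,0.08,0.19],"hand": 0},{"slide": [0,0,0.9],"turn": [-0.94,0.08,0.19],"hand": 0},{"slide": [0,0,0.9],"turn": [-0.94,0.08,0.19],"hand": 0},{"slide": [0,0,0.9],"turn": [-0.94,0.08,0.19],"hand": 0},{"slide": [0,0,0.9],"turn": [-0.94,0.08,0.19],"hand": 0}]'

```text
time_s: 15.38
eef_pos: [0.557, 0.0691, 0.2284]
eef_rot: [2.269, 1.893, -0.164]
force: [0.5, 0.8, -1.6]
opening: 0.0159
grip_force: 29.7
```

Call:
arm_command --steps '[{"slide": [0,-0.2,0],"turn": [-0.94,0.08,0.19],"hand": 0},{"slide": [0,-0.2,0],"turn": [-0.94,0.08,0.19],"hand": 0},{"slide": [0,-0.2,0],"turn": [-0.94,0.08,0.19],"hand": 0},{"slide": [0,-0.2,0],"turn": [-0.94,0.08,0.19],"hand": 0},{"slide": [0,-0.2,0],"turn": [-0.94,0.08,0.19],"hand": 0},{"slide": [0,-0.2,0],"turn": [-0.94,0.08,0.19],"hand": 0},{"slide": [0,-0.2,0],"turn": [-0.94,0.08,0.19],"hand": 0},{"slide": [0,-0.2,0],"turn": [-0.94,0.08,0.19],"hand": 0},{"slide": [0,-0.2,0],"turn": [-0.94,0.08,0.19],"hand": 0},{"slide": [0,-0.2,0],"turn": [-0.94,0.08,0.19],"hand": 0}]'

```text
time_s: 16.22
eef_pos: [0.5571, 0.0193, 0.2268]
eef_rot: [1.707, 1.674, -0.717]
force: [0.1, -0.2, -1.6]
opening: 0.0158
grip_force: 29.6
```

Call:
arm_command --steps '[{"slide": [0,-0.2,0],"turn": [-0.94,0.08,0.19],"hand": 0},{"slide": [0,-0.2,0],"turn": [-0.94,0.08,0.19],"hand": 0},{"slide": [0,-0.2,0],"turn": [-0.94,0.08,0.19],"hand": 0},{"slide": [0,-0.2,0],"turn": [-0.94,0.08,0.19],"hand": 0},{"slide": [0,-0.2,0],"turn": [-0.94,0.08,0.19],"hand": 0},{"slide": [0,-0.2,0],"turn": [-0.94,0.08,0.19],"hand": 0},{"slide": [0,-0.2,0],"turn": [-0.94,0.08,0.19],"hand": 0},{"slide": [0,0,0],"turn": [0,0,0],"hand": 0}]'

```text
time_s: 16.88
eef_pos: [0.556, -0.0157, 0.2246]
eef_rot: [1.288, 1.463, -1.009]
force: [-0.9, 0.6, -0.9]
opening: 0.0153
grip_force: 29.6
```

```bash
python3 - <<'E'
from ut import *
p,R=upright(*PEEL,np.array([.517,-.181,.13])+.013*d); D(p,R)
s=env.camera("scene"); e=env.camera("side"); c,w=snap("w4")
for n,i in(("s",s),("d",e)): cv2.imwrite(f"pics/p4{n}.png",i[:,:,::-1])
# green handle lowest/highest points per view -> verticality
for n,i in(("scene",s),("side",e)):
    h=cv2.cvtColor(i,cv2.COLOR_RGB2HSV).astype(int); m=(h[:,:,0]>55)&(h[:,:,0]<90)&(h[:,:,1]>90)&(h[:,:,2]<120); m[:, :240]=0
    k=big(m); print(n,cv2.boundingRect(k),cv2.contourArea(k),cv2.minAreaRect(k))
E
```

```text
t 16.88 q [-0.88  0.74  0.32  1.83  0.88  1.49 -0.95] p [ 0.556  -0.0157  0.2246] a [ 0.114 -0.962 -0.25 ] y [ 0.993  0.12  -0.01 ] F [-0.9  0.6 -0.9] open 0.0153 grip 29.6
slide units [-1.43 -7.18  0.05] turn units [ 0.1  -0.14  0.02]Traceback (most recent call last):
  File "<stdin>", line 8, in <module>
  File "h.py", line 15, in big
    c,_=cv2.findContours(m.astype(np.uint8),cv2.RETR_EXTERNAL,cv2.CHAIN_APPROX_NONE); return max(c,key=cv2.contourArea)[:,0]
                                                                                             ~~~^^^^^^^^^^^^^^^^^^^^^^^
ValueError: max() iterable argument is empty
```

```bash
python3 - <<'E'
from ut import *
z=np.load("w4.npz"); c=(z["K"],z["R"],z["t"]); w=cv2.imread("pics/w4.png"); h=cv2.cvtColor(w,cv2.COLOR_BGR2HSV).astype(int)
s=env.get_state(); 
p,R=upright(*PEEL,np.array([.517,-.181,.13])+.013*d); sh=s["eef_pos"]-p
B=np.array([.517,-.181,.13])+.013*d+sh
print("pred butt px, s=50mm, s=85mm",proj(c,[B,B+[0,0,.05],B+[0,0,.085]]).round(1).tolist())
g=w.astype(int)
m=(h[:,:,0]>40)&(h[:,:,0]<90)&(h[:,:,1]>35)&(h[:,:,2]<130)
m=cv2.morphologyEx(m.astype(np.uint8),cv2.MORPH_OPEN,np.ones((3,3)))
n,l,st,ce=cv2.connectedComponentsWithStats(m)
print([(st[i].tolist(),ce[i].round(0).tolist()) for i in range(1,n) if st[i,4]>150])
# potential pot mouth too
print("pred pot mouth corners",proj(c,[[.517,-.181,.095],[.517,-.15,.095]]).round(0).tolist())
E
```

```text
pred butt px, s=50mm, s=85mm [[319.0, 84.7], [318.5, 169.9], [318.2, 228.7]]
[([300, 82, 40, 178, 5865], [319.0, 169.0])]
pred pot mouth corners [[268.0, 102.0], [266.0, 93.0]]
```

The wrist image puts the handle at cols 300–340, rows 82–260. That matches the predicted vertical peeler with its butt at (319,85). Next I'll carry it over the pot and lower it.

Call:
arm_command --steps '[{"slide": [-0.18,-0.9,0.1],"turn": [0,0,0],"hand": 0},{"slide": [-0.18,-0.9,0],"turn": [0,0,0],"hand": 0},{"slide": [-0.18,-0.9,0],"turn": [0,0,0],"hand": 0},{"slide": [-0.18,-0.9,0],"turn": [0,0,0],"hand": 0},{"slide": [-0.18,-0.9,0],"turn": [0,0,0],"hand": 0},{"slide": [-0.18,-0.9,0],"turn": [0,0,0],"hand": 0},{"slide": [-0.18,-0.9,0],"turn": [0,0,0],"hand": 0},{"slide": [-0.17,-0.88,0],"turn": [0,0,0],"hand": 0},{"slide": [0,0,0],"turn": [0,0,0],"hand": 0},{"slide": [0,0,0],"turn": [0,0,0],"hand": 0}]'

```text
time_s: 17.87
eef_pos: [0.5209, -0.1967, 0.2303]
eef_rot: [1.3, 1.46, -1.003]
force: [-0.4, -0.5, -1.3]
opening: 0.0153
grip_force: 29.6
```

```bash
python3 - <<'E'
from ut import *
p,R=upright(*PEEL,np.array([.517,-.181,.018])+.013*d); D(p,R)
c,w=snap("w5"); P=np.array([.517,-.181,.095])
print("pred mouth corners",proj(c,[P+cf*i*.031+d*j*.031 for i,j in((1,1),(1,-1),(-1,-1),(-1,1))]).round(0).tolist())
h=cv2.cvtColor(w,cv2.COLOR_RGB2HSV).astype(int); m=((h[:,:,1]<28)&(h[:,:,2]>135)).astype(np.uint8); m=cv2.morphologyEx(m,cv2.MORPH_OPEN,np.ones((3,3)))
n,l,st,ce=cv2.connectedComponentsWithStats(m); print([(st[i].tolist()) for i in range(1,n) if st[i,4]>200])
cv2.imwrite("pics/w5.png",cv2.cvtColor(w,cv2.COLOR_RGB2BGR))
E
```

```text
t 17.87 q [-0.72  0.63  0.42  2.11  1.1   1.24 -1.05] p [ 0.5209 -0.1967  0.2303] a [ 0.11  -0.96  -0.256] y [ 0.993  0.115 -0.002] F [-0.4 -0.5 -1.3] open 0.0153 grip 29.6
slide units [-0.02  0.06 -4.66] turn units [-0.01 -0.04  0.09]
pred mouth corners [[366.0, 30.0], [389.0, -47.0], [244.0, -47.0], [269.0, 30.0]]
[[261, 0, 112, 32, 830], [0, 176, 88, 118, 8546], [108, 176, 95, 121, 10966], [111, 328, 70, 50, 2857]]
```

View pics/w5.png

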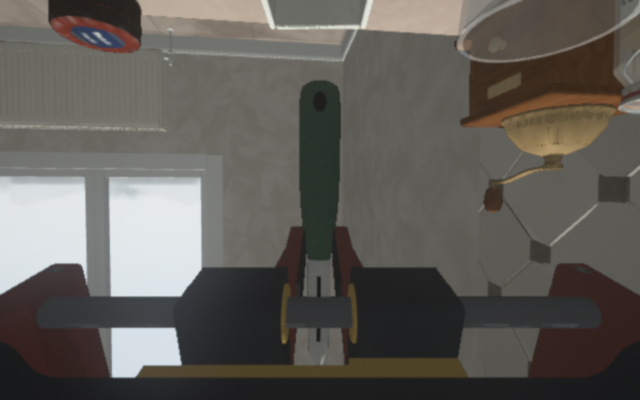

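The wrist view looks right: peeler vertical, and the far rim of the pot's mouth at about (270,28)–(366,28), as predicted. Lowering.

Call:
arm_command --steps '[{"slide": [0,0,-0.6],"turn": [0,0,0],"hand": 0},{"slide": [0,0.01,-0.6],"turn": [0,0,0],"hand": 0},{"slide": [0,0.01,-0.6],"turn": [0,0,0],"hand": 0},{"slide": [0,0.01,-0.6],"turn": [0,0,0],"hand": 0},{"slide": [0,0.01,-0.6],"turn": [0,0,0],"hand": 0},{"slide": [0,0.01,-0.5],"turn": [0,0,0],"hand": 0},{"slide": [0,0.01,-0.4],"turn": [0,0,0],"hand": 0},{"slide": [0,0,-0.3],"turn": [0,0,0],"hand": 0},{"slide": [0,0,-0.2],"turn": [0,0,0],"hand": 0},{"slide": [0,0,0],"turn": [0,0,0],"hand": 0}]'

```text
time_s: 18.75
eef_pos: [0.5215, -0.1935, 0.1187]
eef_rot: [1.294, 1.463, -1.003]
force: [-0.2, -0.4, -0.6]
opening: 0.0154
grip_force: 29.6
```

Call:
arm_command --steps '[{"slide": [0,0,-0.1],"turn": [0,0,0],"hand": 0},{"slide": [0,0,-0.08],"turn": [0,0,0],"hand": 0},{"slide": [0,0,0],"turn": [0,0,0],"hand": 0}]'

```text
time_s: 19.0
eef_pos: [0.5214, -0.1939, 0.1149]
eef_rot: [1.295, 1.462, -1.003]
force: [0.2, 0.2, -1.2]
opening: 0.0157
grip_force: 29.6
```

There is no contact and the butt is just above the floor. I'll lean it towards the jar side so it settles stably in the far half, then release.

Call:
arm_command --steps '[{"slide": [-0.13,0,0],"turn": [0,-0.9,0],"hand": 0},{"slide": [-0.13,0,0],"turn": [0,-0.9,0],"hand": 0},{"slide": [-0.14,0,0],"turn": [0,-0.9,0],"hand": 0},{"slide": [-0.14,0,-0.02],"turn": [0,-0.9,0],"hand": 0},{"slide": [0,0,-0.06],"turn": [0,0,0],"hand": 0},{"slide": [0,0,0],"turn": [0,0,0],"hand": 0}]'

```text
time_s: 19.5
eef_pos: [0.5079, -0.1937, 0.1128]
eef_rot: [1.366, 1.272, -0.809]
force: [-0.1, 0.4, -1.7]
opening: 0.0157
grip_force: 29.6
```

Call:
arm_command --steps '[{"slide": [0,0,0],"turn": [0,0,0],"hand": 0.4},{"slide": [0,0,0],"turn": [0,0,0],"hand": 0.4},{"slide": [0,0,0],"turn": [0,0,0],"hand": 0.4},{"slide": [0,0,0],"turn": [0,0,0],"hand": 0.4},{"slide": [0,0,0],"turn": [0,0,0],"hand": 0.4}]'

```text
time_s: 19.92
eef_pos: [0.5079, -0.1941, 0.113]
eef_rot: [1.367, 1.269, -0.808]
force: [-0.1, 0.6, 0.0]
opening: 0.0353
grip_force: 0.1
```

```bash
python3 - <<'E'
from ut import *
D(None,None)
E
```

```text
t 19.92 q [-0.75  0.91  0.41  2.16  1.16  1.09 -1.59] p [ 0.5079 -0.1941  0.113 ] a [ 0.172 -0.961 -0.218] y [0.963 0.117 0.243] F [-0.1  0.6  0. ] open 0.0353 grip 0.1
```

Call:
arm_command --steps '[{"slide": [-0.05,0.3,0.07],"turn": [0,0,0],"hand": 0.4},{"slide": [-0.15,0.85,0.2],"turn": [0,0,0],"hand": 0.4},{"slide": [-0.15,0.85,0.2],"turn": [0,0,0],"hand": 0.4},{"slide": [-0.15,0.85,0.2],"turn": [0,0,0],"hand": 0.4},{"slide": [-0.15,0.85,0.2],"turn": [0,0,0],"hand": 0.4},{"slide": [0,0.85,0.5],"turn": [0,0,0],"hand": 0.4},{"slide": [0,0.5,0.5],"turn": [0,0,0],"hand": 0.5},{"slide": [0,0,0],"turn": [0,0,0],"hand": 0.6}]'

```text
time_s: 20.58
eef_pos: [0.4927, -0.0641, 0.1604]
eef_rot: [1.367, 1.272, -0.802]
force: [-0.3, 0.2, 0.2]
opening: 0.0453
grip_force: 0.0
```

```bash
python3 - <<'E'
from ut import *
D(*grasp("spoon",z=.006,back=.08))
for n in("scene","side"): cv2.imwrite(f"pics/p6{n}.png",env.camera(n)[:,:,::-1])
c,w=snap("w6")
print(proj(c,[[.517,-.181,.095],[.517,-.181,.15]]))
E
```

```text
t 20.58 q [-0.92  0.8   0.32  2.08  0.94  1.32 -1.44] p [ 0.4927 -0.0641  0.1604] a [ 0.176 -0.959 -0.22 ] y [0.962 0.121 0.245] F [-0.3  0.2  0.2] open 0.0453 grip 0.0
slide units [ 6.17  6.11 -3.09] turn units [22.92  1.36 -1.28]
[[315.20617951 152.41932015]
 [328.71779589 206.67024932]]
```

Call:
arm_command --steps '[{"slide": [0.2,0.3,0.4],"turn": [0.96,0.06,-0.05],"hand": 0.6},{"slide": [0.3,0.3,0.4],"turn": [0.96,0.06,-0.05],"hand": 0.6},{"slide": [0.3,0.3,0.4],"turn": [0.96,0.06,-0.05],"hand": 0.6},{"slide": [0.3,0.3,0.4],"turn": [0.96,0.06,-0.05],"hand": 0.6},{"slide": [0.3,0.3,0.2],"turn": [0.96,0.06,-0.05],"hand": 0.6},{"slide": [0.3,0.3,0.2],"turn": [0.96,0.06,-0.05],"hand": 0.6},{"slide": [0.3,0.3,0],"turn": [0.96,0.06,-0.05],"hand": 0.6},{"slide": [0.3,0.3,0],"turn": [0.96,0.06,-0.05],"hand": 0.6},{"slide": [0.3,0.3,0],"turn": [0.96,0.06,-0.05],"hand": 0.6},{"slide": [0.3,0.3,0],"turn": [0.96,0.06,-0.05],"hand": 0.6}]'

```text
time_s: 21.57
eef_pos: [0.5639, 0.0062, 0.2089]
eef_rot: [1.909, 1.635, -0.441]
force: [-0.8, 0.2, -0.5]
opening: 0.0525
grip_force: 0.0
```

Call:
arm_command --steps '[{"slide": [0.3,0.3,0],"turn": [0.96,0.06,-0.05],"hand": 0.6},{"slide": [0.3,0.3,0],"turn": [0.96,0.06,-0.05],"hand": 0.6},{"slide": [0.3,0.3,0],"turn": [0.96,0.06,-0.05],"hand": 0.6},{"slide": [0.3,0.3,0],"turn": [0.96,0.06,-0.05],"hand": 0.6},{"slide": [0.3,0.3,0],"turn": [0.96,0.06,-0.05],"hand": 0.6},{"slide": [0.3,0.3,-0.2],"turn": [0.96,0.06,-0.05],"hand": 0.6},{"slide": [0.3,0.3,-0.4],"turn": [0.96,0.06,-0.05],"hand": 0.6},{"slide": [0.3,0.3,-0.4],"turn": [0.96,0.06,-0.05],"hand": 0.6},{"slide": [0.3,0.3,-0.4],"turn": [0.96,0.06,-0.05],"hand": 0.6},{"slide": [0.3,0.3,-0.4],"turn": [0.96,0.06,-0.05],"hand": 0.6}]'

```text
time_s: 22.4
eef_pos: [0.6389, 0.0808, 0.1629]
eef_rot: [2.411, 1.937, 0.08]
force: [1.0, 1.2, -0.9]
opening: 0.0526
grip_force: 0.0
```

Call:
arm_command --steps '[{"slide": [0,0,-0.4],"turn": [0.96,0.06,-0.05],"hand": 0.6},{"slide": [0,0,-0.4],"turn": [0.96,0.06,-0.05],"hand": 0.6},{"slide": [0,0,-0.4],"turn": [0.96,0.06,-0.05],"hand": 0.6},{"slide": [0,0,0],"turn": [0.9,0.06,-0.05],"hand": 0.6},{"slide": [0,0,0],"turn": [0,0,0],"hand": 0.6},{"slide": [0,0,0],"turn": [0,0,0],"hand": 0.6}]'

```text
time_s: 22.9
eef_pos: [0.6385, 0.0792, 0.1329]
eef_rot: [-2.333, -1.825, -0.299]
force: [0.5, 0.6, 0.4]
opening: 0.0526
grip_force: 0.0
```

```bash
python3 - <<'E'
from ut import *
D(*grasp("spoon",z=.006,back=.08))
c,w=snap("w7"); s=env.camera("scene"); e=env.camera("side")
h=cv2.cvtColor(w,cv2.COLOR_RGB2HSV).astype(int); m=(h[:,:,1]>90)&(h[:,:,2]>110)&(h[:,:,0]>14)&(h[:,:,0]<26)
m[260:]=0; k=big(m); P=ray(c,k,.010)[:,:2]
vx,vy,x0,y0=cv2.fitLine(P.astype(np.float32),cv2.DIST_L2,0,.001,.001).ravel(); dd=np.array([vx,vy]); dd*=-np.sign(dd[1]); q=(P-[x0,y0])@dd
print("spoon handle butt",np.array([x0,y0])+dd*q.min(),"end",np.array([x0,y0])+dd*q.max(),q.max()-q.min(),np.degrees(np.arctan2(dd[1],dd[0])))
A=cv2.resize(s[100:250,300:480,::-1],(400,333),interpolation=cv2.INTER_CUBIC);B=cv2.resize(e[90:240,270:450,::-1],(400,333),interpolation=cv2.INTER_CUBIC)
cv2.imwrite("pics/peelin.png",np.hstack([A,B]))
E
```

```text
t 22.9 q [-0.02  0.5  -0.05  1.71 -0.29  0.87 -0.13] p [0.6385 0.0792 0.1329] a [ 0.056  0.251 -0.966] y [ 0.971 -0.24  -0.006] F [0.5 0.6 0.4] open 0.0526 grip 0.0
slide units [ 0.34  0.38 -1.99] turn units [ 0.01 -0.09 -0.06]
spoon handle butt [0.6763374  0.20600456] end [0.65093112 0.10408983] 0.10503375905570311 -103.997925
```

View pics/peelin.png

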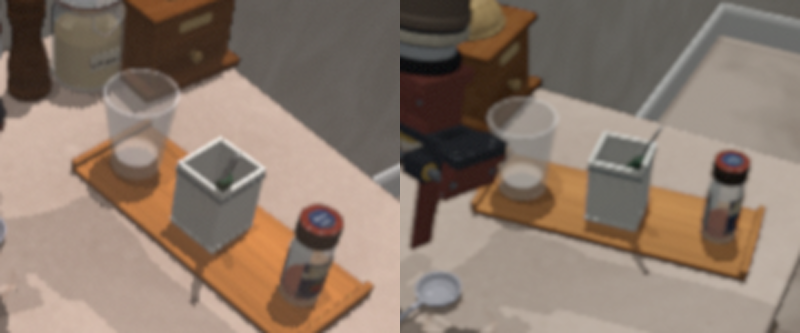

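The peeler stands in the pot, leaning towards the jar/far corner: handle at the rim in crop (640,155), head up at (658,130). The pot, glass and jar have not moved. The near half of the mouth is free and the spoon's pose is reconfirmed, so I'll descend on it.

Call:
arm_command --steps '[{"slide": [0.06,0.12,-0.52],"turn": [0,0,0],"hand": 0.6},{"slide": [0.06,0.12,-0.52],"turn": [0,0,0],"hand": 0.6},{"slide": [0.06,0.12,-0.52],"turn": [0,0,0],"hand": 0.6},{"slide": [0.06,0.12,-0.52],"turn": [0,0,0],"hand": 0.6},{"slide": [0.05,0.12,-0.52],"turn": [0,0,0],"hand": 0.6},{"slide": [0.05,0.12,-0.52],"turn": [0,0,0],"hand": 0.6},{"slide": [0.05,0.12,-0.52],"turn": [0,0,0],"hand": 0.6},{"slide": [0.05,0.12,-0.52],"turn": [0,0,0],"hand": 0.6},{"slide": [0.05,0.12,-0.5],"turn": [0,0,0],"hand": 0.6},{"slide": [0.05,0.1,-0.4],"turn": [0,0,0],"hand": 0.6}]'

```text
time_s: 23.88
eef_pos: [0.6523, 0.1121, 0.0064]
eef_rot: [-2.327, -1.83, -0.302]
force: [-0.6, 0.0, -0.5]
opening: 0.0527
grip_force: 0.0
```

Call:
arm_command --steps '[{"slide": [0,0,0],"turn": [0,0,0],"hand": 0.6},{"slide": [0,0,0],"turn": [0,0,0],"hand": 0},{"slide": [0,0,0],"turn": [0,0,0],"hand": 0},{"slide": [0,0,0],"turn": [0,0,0],"hand": 0},{"slide": [0,0,0],"turn": [0,0,0],"hand": 0},{"slide": [0,0,0],"turn": [0,0,0],"hand": 0},{"slide": [0,0,0],"turn": [0,0,0],"hand": 0}]'

```text
time_s: 24.47
eef_pos: [0.653, 0.1116, 0.0088]
eef_rot: [-2.328, -1.831, -0.305]
force: [-0.4, -1.0, 1.3]
opening: 0.0183
grip_force: 30.0
```

```bash
cat >> ut.py <<'E'
SP=("spoon",.010,[.653,.1116,.0088],[-2.328,-1.831,-.305])
E
python3 - <<'E'
from ut import *
b=np.array([.517,-.181,0])-.012*d-.005*cf
D(*upright(*SP,b+[0,0,.13]))
E
```

```text
t 24.47 q [-0.05  0.68 -0.09  1.75 -0.32  0.65 -0.1 ] p [0.653  0.1116 0.0088] a [ 0.059  0.253 -0.966] y [ 0.972 -0.235 -0.003] F [-0.4 -1.   1.3] open 0.0183 grip 30.0
slide units [ -5.68 -11.3    8.73] turn units [-22.56   1.41   4.13]
```

Call:
arm_command --steps '[{"slide": [0,0,0.5],"turn": [0,0,0],"hand": 0},{"slide": [0,0,1],"turn": [0,0,0],"hand": 0},{"slide": [0,0,1],"turn": [0,0,0],"hand": 0},{"slide": [-0.25,0,0.9],"turn": [-0.94,0.06,0.17],"hand": 0},{"slide": [-0.25,0,0.9],"turn": [-0.94,0.06,0.17],"hand": 0},{"slide": [-0.25,0,0.9],"turn": [-0.94,0.06,0.17],"hand": 0},{"slide": [-0.25,0,0.9],"turn": [-0.94,0.06,0.17],"hand": 0},{"slide": [-0.25,0,0.9],"turn": [-0.94,0.06,0.17],"hand": 0},{"slide": [-0.25,0,0.9],"turn": [-0.94,0.06,0.17],"hand": 0},{"slide": [-0.25,0,0.9],"turn": [-0.94,0.06,0.17],"hand": 0}]'

```text
time_s: 25.3
eef_pos: [0.6084, 0.1119, 0.2308]
eef_rot: [2.245, 1.938, -0.166]
force: [0.5, 0.8, -0.1]
opening: 0.0181
grip_force: 30.0
```

Call:
arm_command --steps '[{"slide": [-0.25,-0.3,0],"turn": [-0.94,0.06,0.17],"hand": 0},{"slide": [-0.25,-0.3,0],"turn": [-0.94,0.06,0.17],"hand": 0},{"slide": [-0.25,-0.3,0],"turn": [-0.94,0.06,0.17],"hand": 0},{"slide": [-0.25,-0.3,0],"turn": [-0.94,0.06,0.17],"hand": 0},{"slide": [-0.25,-0.3,0],"turn": [-0.94,0.06,0.17],"hand": 0},{"slide": [-0.25,-0.3,0],"turn": [-0.94,0.06,0.17],"hand": 0},{"slide": [-0.25,-0.3,0],"turn": [-0.94,0.06,0.17],"hand": 0},{"slide": [-0.25,-0.3,0],"turn": [-0.94,0.06,0.17],"hand": 0},{"slide": [-0.25,-0.3,0],"turn": [-0.94,0.06,0.17],"hand": 0},{"slide": [-0.25,-0.3,0],"turn": [-0.94,0.06,0.17],"hand": 0}]'

```text
time_s: 26.13
eef_pos: [0.5461, 0.0369, 0.2292]
eef_rot: [1.701, 1.693, -0.718]
force: [0.8, 0.7, -1.7]
opening: 0.0183
grip_force: 30.0
```

Call:
arm_command --steps '[{"slide": [-0.25,-0.2,0],"turn": [-0.94,0.06,0.17],"hand": 0},{"slide": [-0.25,-0.2,0],"turn": [-0.94,0.06,0.17],"hand": 0},{"slide": [-0.25,-0.2,0],"turn": [-0.94,0.06,0.17],"hand": 0},{"slide": [-0.25,-0.2,0],"turn": [-0.94,0.06,0.17],"hand": 0},{"slide": [-0.2,-0.2,0],"turn": [-0.94,0.06,0.17],"hand": 0},{"slide": [-0.2,-0.2,0],"turn": [-0.94,0.06,0.17],"hand": 0},{"slide": [0,-0.2,0],"turn": [-0.94,0.06,0.17],"hand": 0},{"slide": [0,0,0],"turn": [0,0,0],"hand": 0},{"slide": [0,0,0],"turn": [0,0,0],"hand": 0}]'

```text
time_s: 26.88
eef_pos: [0.5113, 0.0023, 0.228]
eef_rot: [1.301, 1.468, -1.006]
force: [0.4, 0.1, -0.1]
opening: 0.0186
grip_force: 30.0
```

```bash
python3 - <<'E'
from ut import *
b=np.array([.517,-.181,.13])-.012*d-.005*cf
p,R=upright(*SP,b); D(p,R)
c,w=snap("w8"); h=cv2.cvtColor(w,cv2.COLOR_RGB2HSV).astype(int); m=(h[:,:,1]>80)&(h[:,:,2]>70)&(h[:,:,0]>13)&(h[:,:,0]<28)
m[:,:240]=0; m[:,400:]=0; k=big(m); B=b+env.get_state()["eef_pos"]-p
print("pred butt/s=.08",proj(c,[B,B+[0,0,.08]]).round(0).tolist(),"seen",cv2.boundingRect(k),cv2.minAreaRect(k))
E
```

```text
t 26.88 q [-0.92  0.7   0.29  1.9   0.84  1.52 -1.  ] p [0.5113 0.0023 0.228 ] a [ 0.108 -0.96  -0.26 ] y [ 0.993  0.114 -0.008] F [ 0.4  0.1 -0.1] open 0.0186 grip 30.0
slide units [-0.01 -6.93 -0.04] turn units [-0.01  0.    0.06]
pred butt/s=.08 [[322.0, 83.0], [321.0, 218.0]] seen (240, 0, 160, 58) ((319.5, 28.499996185302734), (158.99996948242188, 56.99999237060547), 0.0)
```

```bash
python3 - <<'E'
from h import *
w=cv2.imread("pics/w8.png"); h=cv2.cvtColor(w,cv2.COLOR_BGR2HSV).astype(int); m=(h[:,:,1]>70)&(h[:,:,2]>70)&(h[:,:,0]>13)&(h[:,:,0]<28)
m[:62]=0;m[265:]=0;m[:,240:400]&=True; m[:,:260]=0; m[:,380:]=0; k=big(m); print(cv2.boundingRect(k),cv2.minAreaRect(k))
E
```

```text
(303, 76, 33, 185) ((319.0, 168.0), (184.0, 32.0), 90.0)
```

Call:
arm_command --steps '[{"slide": [0,-0.87,0.05],"turn": [0,0,0],"hand": 0},{"slide": [0,-0.87,0],"turn": [0,0,0],"hand": 0},{"slide": [0,-0.87,0],"turn": [0,0,0],"hand": 0},{"slide": [0,-0.87,0],"turn": [0,0,0],"hand": 0},{"slide": [0,-0.87,0],"turn": [0,0,0],"hand": 0},{"slide": [0,-0.87,0],"turn": [0,0,0],"hand": 0},{"slide": [0,-0.87,0],"turn": [0,0,0],"hand": 0},{"slide": [0,-0.84,0],"turn": [0,0,0],"hand": 0},{"slide": [0,0,0],"turn": [0,0,0],"hand": 0},{"slide": [0,0,0],"turn": [0,0,0],"hand": 0}]'

```text
time_s: 27.77
eef_pos: [0.5111, -0.1726, 0.2303]
eef_rot: [1.306, 1.464, -1.005]
force: [0.3, 0.8, -0.9]
opening: 0.0183
grip_force: 30.0
```

```bash
python3 - <<'E'
from ut import *
b=np.array([.517,-.181,.02])-.012*d-.005*cf
D(*upright(*SP,b))
E
```

```text
t 27.77 q [-0.74  0.62  0.39  2.1   1.06  1.29 -1.05] p [ 0.5111 -0.1726  0.2303] a [ 0.105 -0.96  -0.261] y [ 0.994  0.11  -0.005] F [ 0.3  0.8 -0.9] open 0.0183 grip 30.0
slide units [-0.    0.07 -4.53] turn units [-0.03  0.05  0.12]
```

The spoon is vertical (handle cols 303–336, rows 76–261). Lowering it into the near half.

Call:
arm_command --steps '[{"slide": [0,0.02,-0.5],"turn": [0,0,0.02],"hand": 0},{"slide": [0,0.02,-0.5],"turn": [0,0,0.02],"hand": 0},{"slide": [0,0.02,-0.5],"turn": [0,0,0.02],"hand": 0},{"slide": [0,0.02,-0.5],"turn": [0,0,0.02],"hand": 0},{"slide": [0,0,-0.4],"turn": [0,0,0.02],"hand": 0},{"slide": [0,0,-0.3],"turn": [0,0,0.02],"hand": 0},{"slide": [0,0,0],"turn": [0,0,0],"hand": 0}]'

```text
time_s: 28.35
eef_pos: [0.512, -0.1683, 0.1602]
eef_rot: [1.292, 1.473, -1.0]
force: [2.4, 0.7, -0.8]
opening: 0.0183
grip_force: 30.0
```

Call:
arm_command --steps '[{"slide": [0,0,-0.3],"turn": [0,0,0],"hand": 0},{"slide": [0,0,-0.3],"turn": [0,0,0],"hand": 0},{"slide": [0,0,-0.3],"turn": [0,0,0],"hand": 0},{"slide": [0,0,0],"turn": [0,0,0],"hand": 0}]'

```text
time_s: 28.68
eef_pos: [0.5109, -0.169, 0.1375]
eef_rot: [1.293, 1.474, -1.002]
force: [1.8, 1.1, -1.8]
opening: 0.0185
grip_force: 30.0
```

Call:
arm_command --steps '[{"slide": [0,0,-0.25],"turn": [0,0,0],"hand": 0},{"slide": [0,0,-0.25],"turn": [0,0,0],"hand": 0},{"slide": [0,0,0],"turn": [0,0,0],"hand": 0}]'

```text
time_s: 28.93
eef_pos: [0.511, -0.1692, 0.1255]
eef_rot: [1.293, 1.473, -1.002]
force: [1.3, 0.3, -2.0]
opening: 0.0183
grip_force: 30.0
```

Call:
arm_command --steps '[{"slide": [0,0,-0.15],"turn": [0,0,0],"hand": 0},{"slide": [0,0,-0.12],"turn": [0,0,0],"hand": 0},{"slide": [0,0,0],"turn": [0,0,0],"hand": 0}]'

```text
time_s: 29.18
eef_pos: [0.5111, -0.1695, 0.1197]
eef_rot: [1.293, 1.471, -1.002]
force: [1.1, 1.4, -1.2]
opening: 0.0182
grip_force: 30.2
```

```bash
python3 - <<'E'
from ut import *
b=np.array([.517,-.181,.02])-.012*d-.005*cf
D(*upright(*SP,b))
c,w=snap("w9")
h=cv2.cvtColor(w,cv2.COLOR_RGB2HSV).astype(int)
m=(h[:,:,0]>40)&(h[:,:,0]<90)&(h[:,:,1]>35)&(h[:,:,2]<130); m=cv2.morphologyEx(m.astype(np.uint8),cv2.MORPH_OPEN,np.ones((3,3)))
n,l,st,ce=cv2.connectedComponentsWithStats(m); print("green",[(st[i].tolist()) for i in range(1,n) if st[i,4]>60])
P=np.array([.517,-.181,.095]); print("pred rim",proj(c,[P+cf*i*.031+d*j*.031 for i,j in((1,1),(1,-1),(-1,-1),(-1,1))]).round(0).tolist())
E
```

```text
t 29.18 q [-0.72  0.85  0.34  2.1   1.07  1.17 -1.24] p [ 0.5111 -0.1695  0.1197] a [ 0.116 -0.959 -0.259] y [ 0.993  0.122 -0.009] F [ 1.1  1.4 -1.2] open 0.0182 grip 30.2
slide units [-0.01 -0.05 -0.11] turn units [ 0.01 -0.   -0.05]
green [[271, 205, 26, 25, 382]]
pred rim [[368.0, 202.0], [387.0, 207.0], [271.0, 206.0], [285.0, 201.0]]
```

Call:
arm_command --steps '[{"slide": [0,0,0],"turn": [0,0,0],"hand": 0.35},{"slide": [0,0,0],"turn": [0,0,0],"hand": 0.35},{"slide": [0,0,0],"turn": [0,0,0],"hand": 0.35},{"slide": [0,0,0],"turn": [0,0,0],"hand": 0.35},{"slide": [0,0,0],"turn": [0,0,0],"hand": 0.35},{"slide": [0,0,0],"turn": [0,0,0],"hand": 0.35}]'

```text
time_s: 29.73
eef_pos: [0.5113, -0.1695, 0.1203]
eef_rot: [1.293, 1.471, -1.001]
force: [2.2, 0.8, 1.8]
opening: 0.0308
grip_force: 0.9
```

Call:
arm_command --steps '[{"slide": [-0.02,0.19,0.05],"turn": [0,0,0],"hand": 0.4},{"slide": [-0.02,0.19,0.05],"turn": [0,0,0],"hand": 0.4},{"slide": [-0.05,0.38,0.1],"turn": [0,0,0],"hand": 0.4},{"slide": [-0.08,0.7,0.2],"turn": [0,0,0],"hand": 0.4},{"slide": [-0.1,0.9,0.25],"turn": [0,0,0],"hand": 0.4},{"slide": [-0.1,0.9,0.25],"turn": [0,0,0],"hand": 0.4},{"slide": [-0.1,0.9,0.25],"turn": [0,0,0],"hand": 0.4},{"slide": [0,0.9,0.25],"turn": [0,0,0],"hand": 0.4},{"slide": [0,0.9,0.25],"turn": [0,0,0],"hand": 0.4},{"slide": [0,0.5,0.25],"turn": [0,0,0],"hand": 0.4}]'

```text
time_s: 30.57
eef_pos: [0.4992, -0.0044, 0.1675]
eef_rot: [1.292, 1.474, -0.999]
force: [0.6, -0.2, -0.2]
opening: 0.0352
grip_force: 0.0
```

Call:
arm_command --steps '[{"slide": [-0.5,0.9,0.8],"turn": [0.6,0,0],"hand": 0.4},{"slide": [-0.5,0.9,0.8],"turn": [0.6,0,0],"hand": 0.4},{"slide": [-0.5,0.9,0.8],"turn": [0.6,0,0],"hand": 0.4},{"slide": [-0.5,0.9,0.8],"turn": [0.6,0,0],"hand": 0.4},{"slide": [0,0,0],"turn": [0.6,0,0],"hand": 0.4},{"slide": [0,0,0],"turn": [0,0,0],"hand": 0.4},{"slide": [0,0,0],"turn": [0,0,0],"hand": 0.4}]'

```text
time_s: 31.15
eef_pos: [0.4493, 0.0816, 0.2481]
eef_rot: [1.441, 1.609, -0.864]
force: [-0.7, -0.1, -1.0]
opening: 0.0352
grip_force: 0.0
```

```bash
python3 - <<'E'
from ut import *
D(None,None); c,w=snap("w10")
P=np.array([.517,-.181,0]); print("pred pot px",proj(c,[P+[0,0,.01],P+[0,0,.095],P+[0,0,.2]]).round(0).tolist())
ref={"scene":"pics/p6scene.png","side":"pics/p6side.png"}
for n in ref:
    i=env.camera(n)[:,:,::-1]; cv2.imwrite(f"pics/f_{n}.png",i); h=cv2.cvtColor(np.ascontiguousarray(i),cv2.COLOR_BGR2HSV).astype(int)
    m=(h[:,:,0]>14)&(h[:,:,0]<26)&(h[:,:,1]>70)&(h[:,:,2]>130); u,v=proj(cam(n),P+[0,0,.13])[0].astype(int); m2=np.zeros_like(m); m2[v-50:v+25,u-40:u+40]=1
    q=np.argwhere(m&m2); print(n,"around pot-top px",(u,v),"wood px",len(q),q.min(0) if len(q) else "",q.max(0) if len(q) else "")
    a,b=(proj(cam(n),P+[0,0,k])[0].round(0) for k in(.01,.095)); print("pot axis px",a,b)
    k=cv2.resize(i[max(v-70,0):v+60,u-90:u+90],(0,0),fx=2,fy=2); cv2.imwrite(f"pics/crop_{n}.png",k)
E
```

```text
t 31.15 q [-1.    0.53  0.19  1.9   0.68  1.57 -1.01] p [0.4493 0.0816 0.2481] a [ 0.115 -0.884 -0.453] y [0.993 0.12  0.018] F [-0.7 -0.1 -1. ] open 0.0352 grip 0.0
pred pot px [[339.0, 101.0], [340.0, 151.0], [342.0, 216.0]]
scene around pot-top px (np.int64(401), np.int64(162)) wood px 141 [163 371] [186 393]
pot axis px [394. 201.] [399. 174.]
side around pot-top px (np.int64(370), np.int64(146)) wood px 0  
pot axis px [367. 184.] [370. 158.]
```

My picture views are used up, so I'll verify numerically by differencing against the saved pre-spoon crop and by colour in the wrist view.

```bash
python3 - <<'E'
from ut import *
old=cv2.imread("pics/peelin.png"); P=np.array([.517,-.181,0])
for n,o,(y0,x0) in(("scene",old[:,:400],(100,300)),("side",old[:,400:],(90,270))):
    i=cv2.imread(f"pics/f_{n}.png"); c=cv2.resize(i[y0:y0+150,x0:x0+180],(400,333),interpolation=cv2.INTER_CUBIC)
    dd=(np.abs(c.astype(int)-o).max(2)>35).astype(np.uint8); dd=cv2.morphologyEx(dd,cv2.MORPH_OPEN,np.ones((4,4)))
    k,l,st,ce=cv2.connectedComponentsWithStats(dd); print(n,"changed [x y w h area] px",[((st[j,:4]/2.222+[x0,y0,0,0]).round(0).tolist(),int(st[j,4]/4.94)) for j in range(1,k) if st[j,4]>40])
    # pot/jar/glass stability: template match of jar and tray region
    for nm,pt in(("jar",[.40,-.197,.08]),("pot",[.517,-.181,.045]),("glass",[.636,-.166,.04])):
        u,v=((proj(cam(n),pt)[0]-[x0,y0])*2.222).astype(int); t=o[v-28:v+28,u-22:u+22]; s=c[v-40:v+40,max(u-34,0):u+34]
        if t.size and min(s.shape[:2])>56:
            r=cv2.matchTemplate(s,t,cv2.TM_CCOEFF_NORMED); _,mx,_,loc=cv2.minMaxLoc(r); print("  ",nm,"shift px",((np.array(loc)-[12,12])/2.222).round(1),round(mx,3))
w=cv2.imread("pics/w10.png"); h=cv2.cvtColor(w,cv2.COLOR_BGR2HSV).astype(int)
z=np.load("w10.npz"); cw=(z["K"],z["R"],z["t"])
for nm,m in(("wood",(h[:,:,0]>13)&(h[:,:,0]<27)&(h[:,:,1]>70)&(h[:,:,2]>90)),("green",(h[:,:,0]>40)&(h[:,:,0]<90)&(h[:,:,1]>35)&(h[:,:,2]<130)),("white",(h[:,:,1]<28)&(h[:,:,2]>110))):
    m=cv2.morphologyEx(m.astype(np.uint8),cv2.MORPH_OPEN,np.ones((3,3))); m[265:]=0
    k,l,st,ce=cv2.connectedComponentsWithStats(m); print(nm,[st[j].tolist() for j in range(1,k) if st[j,4]>40 and 230<ce[j][0]<460])
print("rim pred",proj(cw,[P+[0,0,.095]+cf*i*.031+d*j*.031 for i,j in((1,1),(1,-1),(-1,-1),(-1,1))]).round(0).tolist())
E
```

```text
scene changed [x y w h area] px [([300.0, 100.0, 2.0, 5.0], 9), ([329.0, 100.0, 24.0, 4.0], 76), ([359.0, 100.0, 35.0, 9.0], 194), ([412.0, 100.0, 68.0, 140.0], 4872), ([326.0, 106.0, 30.0, 17.0], 364), ([300.0, 109.0, 2.0, 12.0], 23), ([320.0, 116.0, 6.0, 16.0], 70), ([300.0, 123.0, 180.0, 127.0], 14991), ([342.0, 125.0, 4.0, 3.0], 9), ([402.0, 125.0, 4.0, 3.0], 10), ([385.0, 137.0, 12.0, 20.0], 91), ([388.0, 157.0, 2.0, 5.0], 9), ([300.0, 176.0, 4.0, 11.0], 33), ([386.0, 186.0, 2.0, 5.0], 9), ([300.0, 192.0, 21.0, 38.0], 360), ([442.0, 197.0, 7.0, 5.0], 23)]
   jar shift px [0. 0.] 0.998
   pot shift px [0.9 0.9] 0.935
   glass shift px [0. 0.] 0.997
side changed [x y w h area] px [([270.0, 90.0, 59.0, 110.0], 3332), ([270.0, 90.0, 180.0, 150.0], 14916), ([369.0, 108.0, 3.0, 4.0], 9)]
   jar shift px [0.  0.5] 0.256
   pot shift px [-5.   2.7] 0.327
   glass shift px [5.  5.4] -0.215
wood [[276, 89, 42, 28, 807], [357, 88, 42, 27, 694], [425, 99, 8, 13, 55], [246, 101, 9, 6, 46], [344, 145, 15, 19, 194], [423, 165, 11, 10, 69], [432, 179, 49, 34, 1014], [442, 212, 12, 10, 50]]
green []
white [[318, 91, 40, 45, 1665], [393, 117, 40, 29, 806], [416, 139, 14, 13, 101], [359, 192, 17, 5, 65], [418, 192, 10, 8, 62], [438, 201, 16, 15, 135], [449, 213, 16, 13, 128], [390, 236, 8, 26, 146], [425, 236, 22, 14, 146], [380, 243, 6, 17, 76]]
rim pred [[357.0, 156.0], [362.0, 143.0], [321.0, 144.0], [321.0, 157.0]]
```

```bash
python3 - <<'E'
from ut import *
w=cv2.imread("pics/w10.png").astype(int); B,G,R=w[...,0],w[...,1],w[...,2]
m=(G-R>4)&(G<110); m[:135]=0;m[190:]=0
k,l,st,ce=cv2.connectedComponentsWithStats(m.astype(np.uint8)); print("wrist green",[st[j].tolist() for j in range(1,k) if st[j,4]>8 and 280<ce[j][0]<400])
for n in("scene","side"):
    i=cv2.imread(f"pics/f_{n}.png").astype(int); P=np.array([.517,-.181,.1]); u,v=proj(cam(n),P)[0].astype(int)
    m=(i[...,1]-i[...,2]>4)&(i[...,1]<110); q=np.zeros_like(m); q[v-30:v+30,u-35:u+35]=1; m&=q
    k,l,st,ce=cv2.connectedComponentsWithStats(m.astype(np.uint8)); print(n,(u,v),"green",[st[j].tolist() for j in range(1,k) if st[j,4]>5], "mean RGB at pot",i[v-30:v+30,u-35:u+35].mean((0,1)).round(0))
# coarse ascii of wrist: W wood, g green, # dark, + bright-grey, . other
h=cv2.cvtColor(w.astype(np.uint8),cv2.COLOR_BGR2HSV).astype(int)
for y in range(232,84,-4):
    print(y,"".join("g" if G[y,x]-R[y,x]>4 and G[y,x]<110 else "W" if 13<h[y,x,0]<27 and h[y,x,1]>70 and h[y,x,2]>90 else str(h[y,x,2]//26) for x in range(290,400,2)))
E
```

```text
wrist green [[321, 145, 12, 9, 70]]
scene (np.int64(399), np.int64(172)) green [[400, 180, 4, 6, 15]] mean RGB at pot [163. 181. 203.]
side (np.int64(369), np.int64(156)) green [] mean RGB at pot [45. 52. 60.]
232 4444444444444444444444444444431222222234444444444444444
228 4444444444444444444444444444433322222344444444444444444
224 4444444444444444444444444444444444433333334444444444444
220 4444444444444444444444444444444433333333333333444444444
216 4444444444444444444444444444444333333333333333344444444
212 4444444444444444444444444444443333333333333333344444444
208 4444444444444444444444444444443333333333333333334444444
204 4444444444444444444444444444443333333333333333344444444
200 4444444444444444444444444444444343344444444444444444444
196 4444444444444444444444444444444434444444444444444444444
192 4444444444444444444444444444444444434444443444444444444
188 4444444444444444444444444444444444433444444444444444444
184 4444444444444444444444444444444444333444444444444444444
180 4444444444444444444444444444444444334444444444444444444
176 4444444444444444444444444444444443334444444444
[... 626 characters left out ...]
8854444444444444444444588888888888888887666
128 8888888888888854444444454445445444688888888888888887666
124 8888888888888854444444444555455444688888888888888887666
120 8888888888888854444444444444455544688888888888888887666
116 WWWWWW8W8888WW544444444444444455446788777W7W7WW77787666
112 WWWWWWWWWWWWW8554445444444444455447WWWWWWWWWWWWWWWW6WW7
108 WWWWWWWWWWWWWW544544444444444444448WWWWWWWWWWWW7WWWWWW6
104 WWWWWWWWWWWWW4444444444545544444458WWWWWWWWWWWW7777WWW4
100 WWWWWWWWWWWWWW44555554544444445445WWWWWWWWWWWWWWWW4WW44
96 77777WW7WWWWW45555554444544454444577WWWW88WWW8WWWWW44WW
92 77W7777WWWWWW44444445555555555555677WW777WW7W776WWWWW44
88 WW77WW77W77W44W4W4WWWWW4W4WWW4W44WWWWWWW777777WWW5WW444
```

The wrist image confirms the result. The pot is upright at its place (cols 318–358). The spoon handle rises out of the mouth with neck and bowl above (rows 145–222), and the peeler handle is at the left rim. Handing in.

```bash
python3 -c "
from plant import env
print(env.close_job())"
```

```text
the job is handed in; nothing more can be done
None
```

The job is handed in at about 31 s of the 72 s limit: the pot stands upright in the middle of the gap on the tray with the peeler and spoon in it, handles down. The glass and jar did not shift and the gripper is clear. I checked this final state from image measurements, because the picture views were used up.

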